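# Refit the hook head to the boat-hook pole

### The arm

A 6-joint arm with a two-finger parallel gripper is mounted at the origin on the work surface. World frame = base frame: x ahead of the robot, y to its left, z up, the work surface at z = 0. Lengths are in m, angles in degrees, forces in N, time in s.
With the tool pointing down it reaches from about 0.35 to 0.975 m from the base axis. Payload 4.9 kg.
Tool frame: the origin (TCP) lies on the centre line of the jaws, within the pads' length; the fingertips stand 19 mm ahead of it and the grasp point (between the pads) is the TCP; z points along the fingers, y is the line along which they close (so a half turn about z gives the same grasp; the last joint's range is limited). The gripper opens to 85 mm and grips with 20 to 120 N. Pads are 22 mm wide; open, the fingers measure 114 mm over their backs; the gripper's body (76 mm by 85 mm) begins 54 mm behind the grasp point. The pads swing forward as they close: fully open they stand 13 mm farther back than shut.
Start: joints at [-78.381, 3.019, 92.412, -0, 84.569, -6.818], TCP at [0.198, -0.593, 0.25] pointing down, gripper open.
Joint ranges: [-172.51, 172.51], [-57.92, 126.97], [3.15, 148.05], [-58.71, 238.71], [5.1, 150.11], [-179.66, 179.66]. Speed limits (degrees/s): [147.25, 147.25, 180, 180, 180, 180].

### API

Orientations are given as a 3x3 rotation matrix whose columns are the frame's x, y, z axes.
In Python, from rig import manip gives the robot as it stands.
- The arm moves only by the tool apply_moves, never from a script. Its argument "increments" is a list of rows, each a list of 6 numbers: the shift along the tool's x, y, z each as a share of 500 mm, from -1 to 1, then the turn, a rotation vector about the tool's x, y, z each as a share of pi rad, from -1 to 1. In form: [[x, y, z, wx, wy, wz], ...]. A call has 1 to 10 rows; each row is the pose to reach, as a shift and turn from the pose commanded when the call began, along the tool's axes at that moment, turning the shorter way round; what a row does not reach only later rows make up. A row lasts 1/12 s, in which the tool goes at most 41.7 mm and 7.16 degrees, less where a joint would pass 70% of its speed; a pose out of reach is approached as far as the arm can. A call with a number of a shift or a turn outside -1 to 1 is refused whole. A call with a gripper value outside its range is refused whole. "grip" is the closure, from 0 (fully open) to 1 (shut), set as the call begins (left out, the last holds). The fingers move at their own pace and stop on an object; "force" is the grip in N (left out, the last holds). Time passes only in rows, so rows that repeat a pose let the fingers close. It gives the time, the measured TCP pose, the force, the opening and the grip force at its end, in the units of the state.
- manip.sense(): the state, without advancing time (a new reading comes with each control period).
- manip.snapshot(name): name is "scene" or "side" or "wrist"; returns (picture, depth): 420x560x3 uint8, red, green, blue; 420x560 float32, m along the optical axis (not along the pixel's ray), 0 where there is no reading.
- manip.calibration(name): a dict with "fx", "fy", "cx", "cy" (pixels), "world_to_cam" (4x4, takes a point from world to camera coordinates); the wrist camera has in their place "tool_from_camera" (4x4, takes a point from camera to tool coordinates, whose origin is the TCP and whose axes are the flange's). Camera axes: x right, y down, z forward; pixel columns grow to the right and rows downward; lengths in m; the calibration is good to about 2 mm. A picture is of the moment at which its call begins: read the wrist's pose just before it. calibration takes no time and is no camera call.
- manip.sign_off(): hands the job in; it is judged then, once.
The state is a dict: "clock": time; "joint_positions": joint angles; "qd": joint speeds; "effort": joint torques, N m; "tool_pos": TCP position; "eef_rot": TCP orientation; "wrist_force": force on the tool from outside, world axes, zero at the start; "torque": the same for the moment, N m; "opening": finger opening in m; "grasp_force": force on a finger pad.
Only numpy, scipy, OpenCV 4.12 (cv2) and the standard library are available. Lean on these libraries where they do the work, as an engineer would, in place of code of your own. Each camera call takes 0.05 s, during which the arm holds its last target. There are 200 camera calls.

### The job

Fit the boat hook's head back on its pole, which is clamped in the bench vise: feed the head's tube into the pole's mouth, press the spring button in flush so that it slips under the rim, slide the head on and turn it by feel until the button pops out through the hole in the pole's side. Do not force it; let go of it locked there, and leave the other things on the bench alone.

Things in the scene. Friction and masses are not known exactly. Their poses are not given: they have to be found in the camera images.
- hook_head: loose head of a boat hook, 0.13 to 0.24 kg: bare aluminium tube of 25 mm diameter, y = -86 to +60 mm, with a white nylon head at its -y end. Origin on the tube's axis, level with the button; +y along the tube to its free nose, z up, +x the side of button and hook. Held straight it slides in the pole with some 10 N, held crooked it binds. It lies level in the cradle, axis 36 mm above the bench, button level
- tube_nose (a point): the free end of the head's tube, on its axis, 60 mm ahead (+y) of the button; the last 8 mm taper to 19 mm diameter
- nylon_block (a point): the middle of the head's white nylon block, 134 mm behind (-y of) the button, on the axis: 40 mm wide (x), 52 mm long, 44 mm high. A 34 mm round collar joins it to the tube from y = -86 mm. Beyond it a prong runs on to y = -221 mm and a hook stands out to x = +69 mm between y = -109 and -185 mm. The whole head balances near y = -70 mm
- button (a joint): spring button in the head's tube, metres pressed in: 0 = out, 6 mm proud of the tube; 0.006 = flush. A plain steel pin of 8 mm diameter, straight sides, flat end, pointing to the head's +x. 3 N start it, 8 N hold it flush. Left proud it stops dead at the pole's rim; pressed to within 3 mm of flush the rim passes over it. Let go outside the pole, it springs out again
- hole_level (a point): not the hole itself but the point level with it: on the pole's outer surface at its +x side, 40 mm in from the rim. The one round 11 mm hole for the button is at this depth, turned up from here round the pole by 14 to 32 degrees, differently each time and not measured: it must be seen or felt for by turning the head. The locked button stands 2 to 3 mm out of the hole
- button_top (a point): the middle of the button's flat outer end; when out it is 18.5 mm from the tube's axis, on the head's +x side
- pole_rim (a point): the centre of the pole's open mouth, on its axis, in the plane of the rim; the vise holds the pole level, 140 mm above the bench. +y from the mouth into the pole, z up. A black ferrule of 37 mm outside diameter covers the first 16 mm; its mouth is flared, 31.4 mm wide at the rim, narrowing to the bore 6 mm in. Fitted, the head's origin is on this axis at y = +40 mm, its y axis along this one
- vise: blue bench vise fixed to the bench, clamping the aluminium pole (32 mm outside and 27.4 mm inside diameter, bore 125 mm deep). Origin on the bench under the pole's axis, mid jaws; axes as pole_rim's, which lies at y = -170 mm, z = 140 mm here. Jaws 104 mm long (along y), top 165 mm above the bench; it reaches x = -105 to +178 mm, y = -95 to +95 mm. In its side the pole has the button's hole
- cradle: fixed plywood cradle under the head, 100 x 270 mm, 6 mm thick. Origin on the bench nearly below the head's origin, axes nearly the head's. Battens: under the tube at y = 31 to 49 mm, 23.5 mm high with cheeks to 33.5 mm; under the nylon block at y = -117 to -147 mm, 14 mm high. Between them the tube is clear at its sides, its underside 17 mm above the plywood
- tape: roll of yellow tape lying flat, 110 mm across, 48 mm high; origin at the centre of its underside. Leave it alone
- screwdriver: screwdriver lying on the bench. Leave it alone
- jar: grey jar with a black lid, 72 mm across, 75 mm high; origin at the centre of its underside. Leave it alone

How it is judged:
By the outcome, as a careful person would: the job done as asked, in the order asked, and still so for the second after the job is handed in, with the robot touching nothing.
It also fails if it takes over 69 s, if anything falls off the work surface, if the arm or the gripper's body presses on something with over 40 N, if the wrist force passes 120 N, or if a joint passes its speed limit or range.

## Working session

There is one attempt and no reset: what is moved stays moved. The work goes in short steps, Python scripts to look and compute and a tool call to move; the robot and the scene stay as the last step left them, time stands still between calls to the robot, and variables do not carry over. Pictures are saved under pics/ and viewed, at most 10 in all, crops included, and the job is handed in when it is done.

Besides the shell and the picture viewer there is one more tool, called after "Emit:" as a command line: name --pt "numbers of a row" for each row, then --argument value for the rest. apply_moves: Moves the arm, as the interface text tells. Its arguments: {"type":"object","properties":{"increments":{"type":"array","items":{"type":"array","items":{"type":"number","minimum":-1,"maximum":1}}},"grip":{"type":"number"},"force":{"type":"number"}},"required":["increments"]}

```bash
ls; mkdir -p pics
python3 - <<'E'
from rig import manip
import cv2,numpy as np
print(manip.sense())
for n in ["scene","side","wrist"]:
    p,d=manip.snapshot(n); cv2.imwrite(f"pics/{n}0.png",p[:,:,::-1]); np.save(f"pics/{n}0.npy",d)
    print(n,{k:np.round(v,4).tolist() for k,v in manip.calibration(n).items()})
E
```

```text
pics
{'clock': 0.0, 'joint_positions': array([-7.83794019e+01,  3.05823343e+00,  9.24922233e+01, -1.38430569e-03,
        8.45682695e+01, -6.81754544e+00]), 'qd': array([ 0.09175298, -0.01525307,  0.02937089,  0.01806055,  0.04920457,
       -0.04585995]), 'effort': array([ 2.94909814e-04, -3.93674433e+01, -3.70181072e+01, -9.60674288e-05,
        7.08083229e-03, -6.81679737e-06]), 'tool_pos': array([ 0.19755824, -0.59234022,  0.24905106]), 'eef_rot': array([[ 9.48664982e-01,  3.16282401e-01, -4.40954944e-04],
       [ 3.16282630e-01, -9.48662847e-01,  2.02484388e-03],
       [ 2.22104910e-04, -2.06036487e-03, -9.99997853e-01]]), 'wrist_force': array([ 0.1488948 ,  0.42524372, -1.39260799]), 'torque': array([ 0.01180741, -0.05706903,  0.03263709]), 'grasp_force': 0.0, 'opening': 0.08552859625215613}
scene {'fx': 403.305, 'fy': 403.305, 'cx': 280.5095, 'cy': 214.5245, 'world_to_cam': [[-0.8697, 0.4934, 0.012, 0.474], [0.3331, 0.6047, -0.7234, -0.0854], [-0.3642, -0.6252, -0.6903, 1.2709], [0.0, 0.0, 0.0, 1.0]]}
side {'fx': 423.4515, 'fy': 423.4515, 'cx': 283.0771, 'cy': 210.7935, 'world_to_cam': [[-0.9995, -0.0283, -0.0171, 0.566], [-0.0032, 0.5995, -0.8004, 0.0959], [0.0329, -0.7999, -0.5993, 1.007], [0.0, 0.0, 0.0, 1.0]]}
wrist {'fx': 332.1519, 'fy': 332.1519, 'cx': 274.9794, 'cy': 207.9812, 'tool_from_camera': [[0.0013, -0.9568, -0.2906, 0.0731], [1.0, 0.0011, 0.0009, 0.0003], [-0.0005, -0.2906, 0.9568, -0.1233], [0.0, 0.0, 0.0, 1.0]]}
```

View pics/scene0.png

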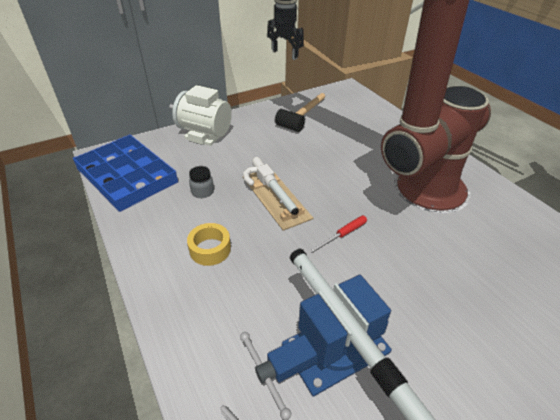

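View pics/side0.png

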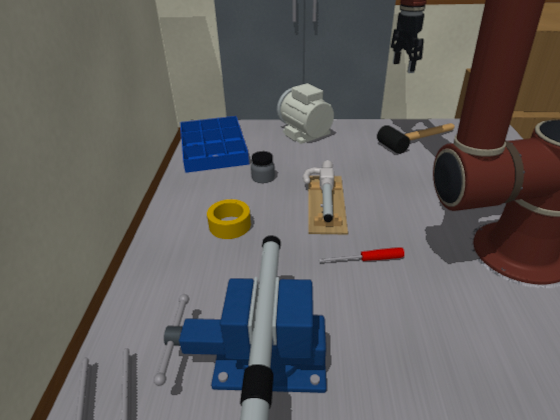

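The scene view shows the head in its cradle: nose near (294,210), hook around (250,172), and the pole mouth at (298,257). The side view has the nose at (328,212), the hook towards +x on the left at (312,172), and the mouth at (271,242). Next I'll fit the cylinder axes from depth.

```bash
cat > h.py <<'E'
import numpy as np, cv2
from scipy.optimize import least_squares
from rig import manip
def cloud(n,d,pose=None):
    c=manip.calibration(n); v,u=np.mgrid[:420,:560]
    P=np.stack([(u-c['cx'])/c['fx']*d,(v-c['cy'])/c['fy']*d,d],-1)
    if n=='wrist':
        T=c['tool_from_camera']; P=P@T[:3,:3].T+T[:3,3]; R,t=pose; P=P@np.array(R).T+t
    else:
        T=c['world_to_cam']; P=(P-T[:3,3])@T[:3,:3]
    P[d<=0]=np.nan
    return P
def axis(P,z,R,free=False):
    # axis x=a+b*(y-ym), height z ; level
    ym=P[:,1].mean()
    def f(p):
        lx=(P[:,0]-p[0]-p[1]*(P[:,1]-ym))/np.hypot(1,p[1])
        return np.hypot(lx,P[:,2]-z-p[2])-R
    s=least_squares(f,[np.median(P[:,0]),0,0],loss='soft_l1',f_scale=.001)
    return s.x,ym,np.sqrt(np.mean(s.fun**2))
def look(name):
    s=manip.sense(); p,d=manip.snapshot('wrist'); cv2.imwrite(f'pics/{name}.png',p[:,:,::-1]); np.save(f'pics/{name}.npy',d)
    return s,p,cloud('wrist',d,(s['eef_rot'],s['tool_pos']))
E
python3 - <<'E'
from h import *
for n,boxP,boxT in [('scene',(285,245,340,310),(262,172,300,216)),('side',(255,236,285,290),(318,184,336,220))]:
    P=cloud(n,np.load(f'pics/{n}0.npy')); im=cv2.imread(f'pics/{n}0.png')
    for nm,b,z,R,lo in [('pole',boxP,.14,.016,.135),('tube',boxT,.036,.0125,.034)]:
        Q=P[b[1]:b[3],b[0]:b[2]].reshape(-1,3); C=im[b[1]:b[3],b[0]:b[2]].reshape(-1,3).mean(1)
        m=(Q[:,2]>lo)&(Q[:,2]<z+R+.008); Q=Q[m];C=C[m]
        print(n,nm,m.sum(),'ymin/max',Q[:,1].min().round(4),Q[:,1].max().round(4), 'xr',Q[:,0].min().round(3),Q[:,0].max().round(3))
        if nm=='pole':
            D=Q[C<60]; print(' ferrule y',np.percentile(D[:,1],[1,50,99]).round(4)); Q=Q[Q[:,1]>Q[:,1].min()+.02]
        print('  a,b,dz,ym,rms',axis(Q,z,R))
E
```

```text
scene pole 1265 ymin/max 0.1313 0.2982 xr 0.56 0.65
 ferrule y [0.1345 0.1404 0.2636]
  a,b,dz,ym,rms (array([0.58922721, 0.15866223, 0.00179135]), np.float64(0.2315657734554273), np.float64(0.011757532552771234))
scene tube 466 ymin/max -0.2557 -0.0733 xr 0.429 0.479
  a,b,dz,ym,rms (array([0.45202567, 0.01433129, 0.00096988]), np.float64(-0.16304251995552538), np.float64(0.003634749029799785))
side pole 1063 ymin/max 0.1312 0.278 xr 0.554 0.605
 ferrule y [0.1335 0.1422 0.2715]
  a,b,dz,ym,rms (array([ 0.58399304,  0.00254447, -0.00097065]), np.float64(0.22063628933287813), np.float64(0.006022933330586094))
side tube 346 ymin/max -0.2342 -0.0744 xr 0.436 0.477
  a,b,dz,ym,rms (array([ 0.452733  ,  0.03617955, -0.00135799]), np.float64(-0.1433135674728458), np.float64(0.002096772737414726))
```

Emit:
apply_moves --pt "0.75 -0.64 0.06 0 0 -0.398" --pt "0.75 -0.64 0.06 0 0 -0.398" --pt "0.75 -0.64 0.06 0 0 -0.398" --pt "0.75 -0.64 0.06 0 0 -0.398" --pt "0.75 -0.64 0.06 0 0 -0.398" --pt "0.75 -0.64 0.06 0 0 -0.398" --pt "0.75 -0.64 0.06 0 0 -0.398" --pt "0.75 -0.64 0.06 0 0 -0.398" --pt "0.75 -0.64 0.06 0 0 -0.398" --pt "0.75 -0.64 0.06 0 0 -0.398"

```text
clock: 0.98
tool_pos: [0.4129, -0.2347, 0.2248]
eef_rot: [[-0.007, 1.0, 0.0], [1.0, 0.007, -0.0], [-0.0, 0.0, -1.0]]
wrist_force: [0.0, -1.0, -0.6]
opening: 0.0853
grasp_force: 0.0
```

Emit:
apply_moves --pt "0.12 0.08 0 0 0 0" --pt "0.12 0.08 0 0 0 0" --pt "0.12 0.08 0 0 0 0" --pt "0.12 0.08 0 0 0 0" --pt "0.12 0.08 0 0 0 0"

```text
clock: 1.4
tool_pos: [0.4521, -0.1767, 0.2247]
eef_rot: [[-0.001, 1.0, -0.001], [1.0, 0.001, -0.0], [-0.0, -0.001, -1.0]]
wrist_force: [-0.0, -0.5, -0.4]
opening: 0.0855
grasp_force: 0.0
```

Run:
```python
from h import *
s,p,P=look('w1'); print(s['tool_pos'],s['clock'],s['eef_rot'].round(4).tolist())
```

```text
[ 0.45213846 -0.17671094  0.22472293] 1.4 [[-0.0015, 1.0, -0.0007], [1.0, 0.0015, -0.0001], [-0.0001, -0.0007, -1.0]]
```

View pics/w1.png

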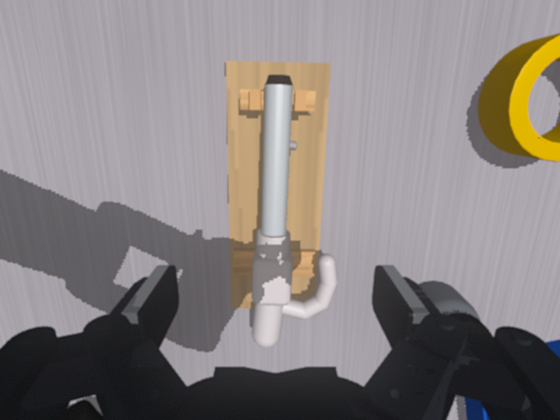

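The wrist view shows the nose tip at (279,76), the button at (293,146) pointing +x, the collar at y-pixel 235 and the hook on the right. The tube is clear between the battens.

```bash
cat >> h.py <<'E'
def rays(n,uv,z,pose=None):
    c=manip.calibration(n); uv=np.atleast_2d(uv).astype(float)
    D=np.stack([(uv[:,0]-c['cx'])/c['fx'],(uv[:,1]-c['cy'])/c['fy'],np.ones(len(uv))],-1)
    if n=='wrist':
        T=c['tool_from_camera'];R,t=pose;R=np.array(R);o=R@T[:3,3]+t;D=D@(R@T[:3,:3]).T
    else:
        T=c['world_to_cam'];o=-T[:3,:3].T@T[:3,3];D=D@T[:3,:3]
    return o+D*((z-o[2])/D[:,2])[:,None]
E
python3 - <<'E'
from h import *
s=manip.sense();pose=(s['eef_rot'],s['tool_pos']); P=cloud('wrist',np.load('pics/w1.npy'),pose)
Q=P[90:230,255:293].reshape(-1,3); Q=Q[(Q[:,2]>.036)&(Q[:,2]<.055)]
print('tube',axis(Q,.036,.0125))
im=cv2.imread('pics/w1.png')
for r in (85,120,180,220): # silhouettes
    g=im[r,245:315]; print(r,[int(x) for x in (g[:,2].astype(int)-g[:,0])])
print('button px', rays('wrist',[[293,146],[290,146],[297,146],[293,141],[293,150]],.038,pose).round(4).tolist())
print(P[140:152,290:299,2].round(3))
print('nose',rays('wrist',[[279,75],[279,83]],.040,pose).round(4).tolist())
print(im[68:90,279].tolist())
E
```

```text
tube (array([ 4.51359633e-01,  3.39963335e-02, -3.54732116e-04]), np.float64(-0.14939782166344887), np.float64(0.0006073370288143632))
85 [74, 75, 76, 75, 75, 76, 75, 76, 73, 74, 72, 71, 69, 70, 73, 75, 76, 77, 76, 51, 14, -3, -4, -3, -5, -5, -5, -5, -7, -7, -6, -8, -8, -5, -5, -5, -7, -9, -8, -6, -6, -5, -5, -3, -4, -3, 1, 29, 61, 74, 76, 75, 76, 75, 74, 74, 73, 73, 72, 73, 73, 72, 72, 70, 70, 70, 68, 68, 68, 68]
120 [74, 76, 76, 74, 76, 75, 77, 75, 75, 75, 73, 71, 72, 72, 71, 61, 46, 40, 25, 5, -2, -3, -3, -4, -6, -5, -6, -6, -5, -6, -7, -6, -5, -5, -6, -6, -9, -7, -8, -7, -7, -6, -5, -5, -4, 8, 37, 60, 63, 62, 63, 64, 64, 69, 72, 72, 72, 71, 71, 72, 70, 70, 68, 69, 70, 67, 69, 67, 69, 69]
180 [73, 74, 73, 74, 74, 74, 74, 74, 73, 74, 70, 74, 73, 59, 42, 39, 34, 14, -1, -3, -2, -4, -4, -4, -6, -6, -5, -6, -6, -7, -7, -8, -9, -7, -6, -7, -6, -6, -6, -5, -5, -7, 1, 38, 70, 76, 75, 74, 75, 76, 75, 74, 73, 73, 73, 73, 73, 74, 74, 71, 70, 70, 69, 69, 68, 70, 70, 70, 68, 68]
220 [74, 72, 73, 72, 72, 73, 72, 72, 73, 73, 71, 58, 41, 38, 38, 34, 14, -2, -3, -5, -6, -5, -5, -5, -6, -5, -6, -6
[... 698 characters left out ...]
006 0.005]
 [0.039 0.039 0.038 0.039 0.038 0.04  0.007 0.006 0.005]
 [0.039 0.038 0.038 0.038 0.04  0.039 0.005 0.006 0.005]
 [0.006 0.005 0.006 0.006 0.036 0.006 0.005 0.005 0.006]
 [0.006 0.005 0.006 0.005 0.006 0.006 0.005 0.005 0.005]
 [0.006 0.004 0.006 0.006 0.006 0.005 0.005 0.005 0.006]]
nose [[0.4545, -0.0773, 0.04], [0.4545, -0.0838, 0.04]]
[[118, 158, 189], [117, 158, 188], [118, 158, 188], [118, 158, 189], [120, 161, 191], [118, 158, 188], [98, 128, 152], [71, 83, 95], [63, 65, 70], [63, 66, 72], [62, 66, 72], [61, 65, 71], [62, 68, 74], [59, 63, 69], [55, 59, 67], [98, 99, 101], [192, 188, 186], [236, 234, 231], [236, 234, 231], [234, 232, 229], [233, 231, 228], [232, 229, 227]]
```

Emit:
apply_moves --pt "0.057 -0.001 0.06 0 0 0.0113" --pt "0.057 -0.001 0.13 0 0 0.0113" --pt "0.057 -0.001 0.19 0 0 0.0113" --pt "0.057 -0.001 0.25 0 0 0.0113" --pt "0.057 -0.001 0.31 0 0 0.0113" --pt "0.057 -0.001 0.35 0 0 0.0113" --pt "0.057 -0.001 0.375 0 0 0.0113" --pt "0.057 -0.001 0.375 0 0 0.0113" --pt "0.057 -0.001 0.375 0 0 0.0113"

```text
clock: 2.2
tool_pos: [0.4509, -0.149, 0.037]
eef_rot: [[0.037, 0.999, -0.002], [0.999, -0.037, 0.001], [0.001, -0.002, -1.0]]
wrist_force: [-0.0, 0.1, 0.1]
opening: 0.0856
grasp_force: 0.0
```

Run:
```python
from h import *
s,p,P=look('w2'); print(s['tool_pos'],s['clock'],s['eef_rot'].round(4).tolist())
```

```text
[ 0.45094799 -0.14903081  0.03700523] 2.2 [[0.0366, 0.9993, -0.0016], [0.9993, -0.0366, 0.0007], [0.0006, -0.0017, -1.0]]
```

View pics/w2.png

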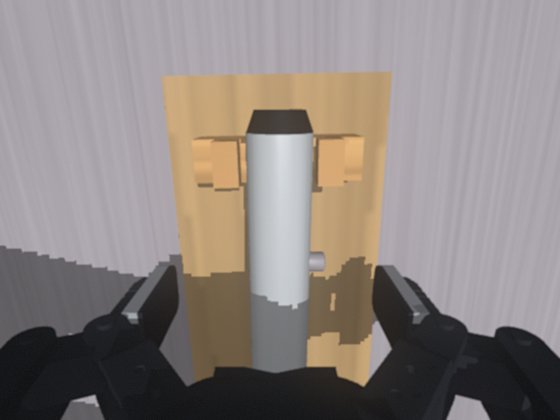

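The button is at (317,262), the open fingertips at (170,266) and (385,266), and the tube is centred between the pads. I'll compute the button's offset from the pad front edge.

Run:
```python
from h import *
s=manip.sense();pose=(s['eef_rot'],s['tool_pos']);R=s['eef_rot'];t=s['tool_pos']
d=np.load('pics/w2.npy');P=cloud('wrist',d,pose);T=(P-t)@R
im=cv2.imread('pics/w2.png').astype(int)
print('btn col',[(r,im[r,317].tolist()[0],T[r,317].round(4).tolist()) for r in range(246,280,2)])
for (u,v) in [(166,268),(172,268),(176,268),(176,300),(383,268),(390,270),(377,300),(140,310)]: print(u,v,d[v,u],T[v,u].round(4))
c=manip.calibration('wrist');M=np.linalg.inv(c['tool_from_camera'])
for y in(-.0427,.0427):
  for z in(.006,.019):
    for x in (.011,-.011):
      q=M@[x,y,z,1];print(x,y,z,(c['fx']*q[0]/q[2]+c['cx']).round(),(c['fy']*q[1]/q[2]+c['cy']).round())
Q=P[140:290,250:310].reshape(-1,3); Q=Q[(Q[:,2]>.036)&(Q[:,2]<.055)]; print(axis(Q,.036,.0125))
```

```text
btn col [(246, 125, [0.0063, 0.0207, 0.0316]), (248, 124, [0.0057, 0.0206, 0.0304]), (250, 122, [0.0042, 0.0208, 0.0314]), (252, 106, [0.017, 0.0166, 0.0008]), (254, 134, [0.0165, 0.0165, -0.0001]), (256, 150, [0.0157, 0.0165, -0.0004]), (258, 164, [0.0155, 0.0164, -0.0017]), (260, 182, [0.0151, 0.0162, -0.0028]), (262, 184, [0.0137, 0.0164, -0.0018]), (264, 177, [0.0133, 0.0163, -0.0026]), (266, 164, [0.0129, 0.0162, -0.0036]), (268, 152, [0.0113, 0.0165, -0.0022]), (270, 127, [0.0103, 0.0165, -0.002]), (272, 123, [-0.0084, 0.0213, 0.0318]), (274, 123, [-0.0095, 0.0213, 0.0317]), (276, 104, [-0.0108, 0.0214, 0.0319]), (278, 81, [-0.0118, 0.0214, 0.0317])]
166 268 0.13570194 [ 0.0103 -0.045  -0.0006]
172 268 0.13915923 [ 0.0087 -0.0436  0.0025]
176 268 0.17646846 [-0.0085 -0.0531  0.0363]
176 300 0.14349444 [-0.0065 -0.0432  0.0024]
383 268 0.13498044 [ 0.0108  0.0434 -0.0012]
390 270 0.13402298 [ 0.0105  0.0459 -0.0023]
377 300 0.13880886 [-0.0038  0.0422 -0.0016]
140 310 0.105332874 [ 0.0117 -0.0432 -0.0319]
0.011 -0.0427 0.006 176.0 259.0
-0.011 -0.0427 0.006 180.0 304.0
0.011 -0.0427 0.019 184.0 247.0
-0.011 -0.0427 0.019 188.0 289.0
0.011 0.0427 0.006 376.0 260.0
-0.011 0.0427 0.006 372.0 305.0
0.011 0.0427 0.019 368.0 248.0
-0.011 0.0427 0.019 364.0 289.0
(array([0.45415025, 0.03326336, 0.00081433]), np.float64(-0.11379618240251314), np.float64(0.0004943167265569863))
```

Emit:
apply_moves --pt "0.0064 0.003 0 0 0 0" --pt "0.0064 0.003 0 0 0 0" --pt "0.0064 0.003 0 0 0 0"

```text
clock: 2.5
tool_pos: [0.4544, -0.1455, 0.0388]
eef_rot: [[0.034, 0.999, 0.002], [0.999, -0.034, -0.001], [-0.001, 0.002, -1.0]]
wrist_force: [-0.2, -0.7, 0.1]
opening: 0.0855
grasp_force: 0.0
```

Emit:
apply_moves --pt "0 0 0 0 0 0" --pt "0 0 0 0 0 0" --pt "0 0 0 0 0 0" --pt "0 0 0 0 0 0" --pt "0 0 0 0 0 0" --pt "0 0 0 0 0 0" --pt "0 0 0 0 0 0" --pt "0 0 0 0 0 0" --grip 1 --force 80

```text
clock: 3.17
tool_pos: [0.4535, -0.1452, 0.0382]
eef_rot: [[0.034, 0.999, -0.0], [0.999, -0.034, -0.0], [-0.0, -0.0, -1.0]]
wrist_force: [-3.5, 0.9, 5.3]
opening: 0.0227
grasp_force: 78.4
```

Run:
```python
from h import *
s,p,P=look('w3'); print(s['tool_pos'],s['clock'],s['eef_rot'].round(4).tolist(),s['opening'],s['grasp_force'],s['wrist_force'])
T=(P-s['tool_pos'])@s['eef_rot']
cv2.imwrite('pics/w3c.png',cv2.resize(p[90:390,140:420,::-1],None,fx=2,fy=2))
```

```text
[ 0.45354383 -0.14515654  0.03816986] 3.1667 [[0.0345, 0.9994, -0.0004], [0.9994, -0.0345, -0.0], [-0.0, -0.0004, -1.0]] 0.02270649315558463 78.44102561473846 [-3.52324239  0.93181174  5.29934858]
```

View pics/w3c.png

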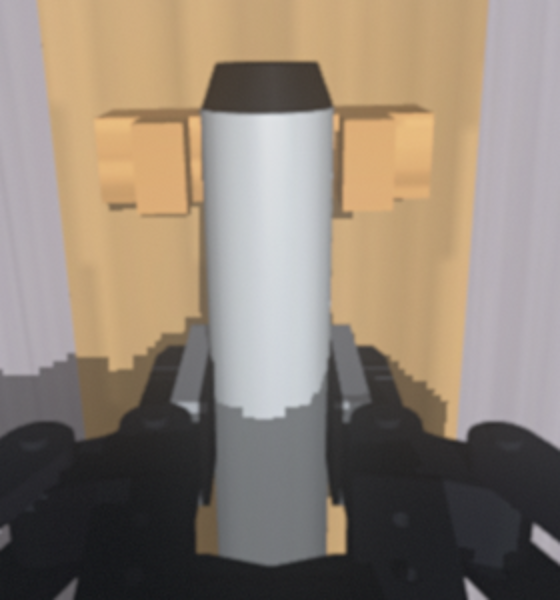

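The pads hold the tube with the button hidden, so it's pressed in; fingertips at (190,390) and (355,390) in the crop. Now I'll refit the pole and measure how the head sits in the tool.

Run:
```python
from h import *
for n in('scene','side'):
    P=cloud(n,np.load(f'pics/{n}0.npy')); Q=P.reshape(-1,3)
    m=(Q[:,2]>.143)&(Q[:,2]<.16)&(abs(Q[:,0]-.584)<.03)&(Q[:,1]>.152)&(Q[:,1]<.235); Q=Q[m]
    print(n,m.sum(),axis(Q,.14,.016))
    F=P.reshape(-1,3); F=F[(F[:,2]>.15)&(F[:,2]<.17)&(abs(F[:,0]-.584)<.03)&(F[:,1]<.15)]; print(np.percentile(F[:,1],[0,2,5]).round(4))
s=manip.sense();P=cloud('wrist',np.load('pics/w3.npy'),(s['eef_rot'],s['tool_pos']));T=(P-s['tool_pos'])@s['eef_rot']
Q=T[145:270,235:310].reshape(-1,3); Q=Q[(Q[:,2]<0)&(Q[:,2]>-.03)]
Q=Q[:,[1,0,2]]*[1,1,-1]  # ->(toolY,toolX,up)
print('tube in tool', axis(Q,0,.0125))
```

```text
scene 487 (array([5.83176670e-01, 1.71481482e-02, 2.69038760e-04]), np.float64(0.1950884592347146), np.float64(0.0010239085947291043))
[-1.5334 -1.5314 -1.53  ]
side 504 (array([ 0.58397792,  0.01802215, -0.00133734]), np.float64(0.19497282903558782), np.float64(0.0007873977539142287))
[-1.5394 -1.5351 -1.5315]
tube in tool (array([-0.00119355, -0.01158852, -0.00258744]), np.float64(0.038406445751195145), np.float64(0.0005079708082880419))
```

Emit:
apply_moves --pt "0 0 -0.05 0 0 0" --pt "0 0 -0.1 0 0 0" --pt "0 0 -0.16 0 0 0" --pt "0 0 -0.22 0 0 0" --pt "0 0 -0.22 0 0 0" --pt "0 0 -0.22 0 0 0"

```text
clock: 3.72
tool_pos: [0.4545, -0.1455, 0.1493]
eef_rot: [[0.035, 0.999, 0.004], [0.999, -0.035, -0.002], [-0.001, 0.004, -1.0]]
wrist_force: [-0.0, 0.4, -1.8]
opening: 0.0228
grasp_force: 78.8
```

Emit:
apply_moves --pt "0.06 0.04 0.013 0 0 -0.002" --pt "0.12 0.08 0.013 0 0 -0.002" --pt "0.18 0.12 0.013 0 0 -0.002" --pt "0.24 0.16 0.013 0 0 -0.002" --pt "0.3 0.2 0.013 0 0 -0.002" --pt "0.34 0.23 0.013 0 0 -0.002" --pt "0.358 0.242 0.013 0 0 -0.002" --pt "0.358 0.242 0.013 0 0 -0.002" --pt "0.358 0.242 0.013 0 0 -0.002" --pt "0.358 0.242 0.013 0 0 -0.002"

```text
clock: 4.55
tool_pos: [0.5792, 0.0288, 0.1396]
eef_rot: [[0.029, 1.0, -0.003], [1.0, -0.029, -0.0], [-0.0, -0.003, -1.0]]
wrist_force: [0.2, -0.2, -1.6]
opening: 0.0228
grasp_force: 78.9
```

Run:
```python
from h import *
s,p,P=look('w4'); print(s['tool_pos'],s['clock'],s['eef_rot'].round(4).tolist(),s['opening'],s['grasp_force'],s['wrist_force'])
```

```text
[0.57923221 0.02880369 0.13961815] 4.55 [[0.0291, 0.9996, -0.0027], [0.9996, -0.0291, -0.0003], [-0.0004, -0.0027, -1.0]] 0.022759682830869505 78.85852441191673 [ 0.21278298 -0.21599593 -1.6480089 ]
```

View pics/w4.png

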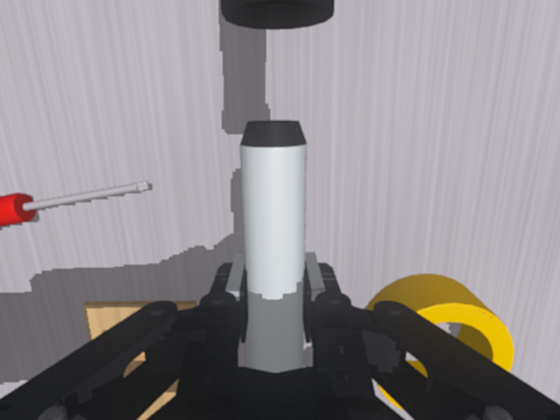

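The pole's ferrule is at the top, cols 221–333, bottom edge about row 27. The tube nose is at (274,121), roughly in line with it.

```bash
cat >> h.py <<'E'
def rel(name,s,tb,pb,R=.0185):
    T=cloud('wrist',np.load(f'pics/{name}.npy'),(np.eye(3),np.zeros(3)))
    out=[]
    for b,r in((tb,.0125),(pb,R)):
        Q=T[b[0]:b[1],b[2]:b[3]].reshape(-1,3); Q=Q[(Q[:,2]<.005)&(Q[:,2]>-.03)][:,[1,0,2]]*[1,1,-1]
        f=axis(Q,0,r); out.append(f); print(len(Q),'lat,slope,up',f[0].round(5),'at X',f[1].round(4),'rms',f[2].round(5),'X',np.percentile(Q[:,1],[0,1,99,100]).round(4))
        # vertical slope
        h=Q[abs(Q[:,0]-f[0][0])<.004]; print('  up-slope',np.polyfit(h[:,1],h[:,2],1).round(4))
    return out
E
python3 - <<'E'
from h import *
rel('w4',None,(150,255,235,315),(0,30,215,340))
E
```

```text
6662 lat,slope,up [-0.00125 -0.01386 -0.00229] at X 0.0405 rms 0.0005 X [0.0165 0.0197 0.059  0.0596]
  up-slope [0.008  0.0097]
915 lat,slope,up [ 4.000e-05 -2.197e-02 -1.140e-03] at X 0.1024 rms 0.00124 X [0.1012 0.1014 0.105  0.1057]
  up-slope [-2.8762  0.31  ]
```

Emit:
apply_moves --pt "0.01 0.0036 -0.001 0 0 0" --pt "0.02 0.0036 -0.001 0 0 0" --pt "0.03 0.0036 -0.001 0 0 0" --pt "0.04 0.0036 -0.001 0 0 0" --pt "0.05 0.0036 -0.001 0 0 0" --pt "0.05 0.0036 -0.001 0 0 0" --pt "0.05 0.0036 -0.001 0 0 0"

```text
clock: 5.18
tool_pos: [0.583, 0.055, 0.1415]
eef_rot: [[0.027, 1.0, 0.0], [1.0, -0.027, -0.0], [-0.0, 0.0, -1.0]]
wrist_force: [-0.3, 0.2, -1.8]
opening: 0.0226
grasp_force: 78.9
```

Run:
```python
from h import *
s,p,P=look('w5'); print(s['tool_pos'],s['clock'],s['eef_rot'].round(4).tolist(),s['wrist_force'])
T=cloud('wrist',np.load('pics/w5.npy'),(np.eye(3),np.zeros(3)))
for r in range(0,150,10): print(r,p[r,275].tolist(),T[r,275].round(4).tolist())
rel('w5',s,(150,255,235,315),(0,75,210,345))
```

```text
[0.58299938 0.05502272 0.14151578] 5.1833 [[0.0274, 0.9996, 0.0], [0.9996, -0.0274, -0.0001], [-0.0001, 0.0, -1.0]] [-0.29691097  0.24378818 -1.80567862]
0 [241, 244, 246] [0.1028, -0.0006, -0.0146]
10 [241, 243, 246] [0.1004, -0.0006, -0.0139]
20 [241, 244, 246] [0.0979, -0.0006, -0.0134]
30 [241, 244, 246] [0.0951, -0.0006, -0.0142]
40 [241, 244, 246] [0.0925, -0.0006, -0.0139]
50 [69, 70, 74] [0.0894, -0.0006, -0.0164]
60 [63, 64, 68] [0.0867, -0.0006, -0.0164]
70 [66, 65, 69] [0.0839, -0.0006, -0.016]
80 [62, 62, 64] [0.0812, -0.0006, -0.0155]
90 [61, 59, 63] [0.0783, -0.0005, -0.0164]
100 [45, 44, 46] [0.0761, -0.0006, 0.0174]
110 [186, 180, 189] [0.0712, -0.0007, 0.1424]
120 [118, 115, 119] [0.0687, -0.0006, 0.0055]
130 [70, 70, 72] [0.0659, -0.0005, -0.0087]
140 [74, 73, 76] [nan, nan, nan]
6661 lat,slope,up [-0.00126 -0.01242 -0.00229] at X 0.0405 rms 0.00049 X [0.0168 0.0199 0.059  0.0595]
  up-slope [0.0074 0.0097]
7368 lat,slope,up [-0.00302 -0.02193 -0.00391] at X 0.0934 rms 0.00123 X [0.0827 0.0831 0.1042 0.1059]
  up-slope [-0.1574  0.0294]
```

Run:
```python
from h import *
rel('w5',0,(150,255,235,315),(48,92,210,345))
rel('w5',0,(150,255,235,315),(0,40,210,345),.016)
```

```text
6661 lat,slope,up [-0.00126 -0.01242 -0.00229] at X 0.0405 rms 0.00049 X [0.0168 0.0199 0.059  0.0595]
  up-slope [0.0074 0.0097]
4575 lat,slope,up [-0.00287 -0.00985 -0.00229] at X 0.0843 rms 0.00063 X [0.0779 0.0781 0.0907 0.0923]
  up-slope [-0.0453  0.02  ]
6661 lat,slope,up [-0.00126 -0.01242 -0.00229] at X 0.0405 rms 0.00049 X [0.0168 0.0199 0.059  0.0595]
  up-slope [0.0074 0.0097]
3826 lat,slope,up [-0.00307 -0.01052 -0.0019 ] at X 0.0985 rms 0.00057 X [0.0925 0.0929 0.1046 0.1059]
  up-slope [-0.0095  0.0148]
```

Emit:
apply_moves --pt "0.0 -0.002 0 0 0 0" --pt "0.01 -0.0022 0 0 0 0" --pt "0.02 -0.0024 0 0 0 0" --pt "0.03 -0.0026 0 0 0 0" --pt "0.04 -0.0028 0 0 0 0" --pt "0.05 -0.003 0 0 0 0" --pt "0.06 -0.0032 0 0 0 0"

```text
clock: 5.82
tool_pos: [0.5823, 0.0853, 0.1415]
eef_rot: [[0.028, 1.0, -0.0], [1.0, -0.028, 0.0], [0.0, -0.0, -1.0]]
wrist_force: [0.6, 0.4, -1.7]
opening: 0.023
grasp_force: 78.9
```

Emit:
apply_moves --pt "0.01 -0.0001 0 0 0 0" --pt "0.02 -0.0002 0 0 0 0" --pt "0.03 -0.0003 0 0 0 0" --pt "0.04 -0.0004 0 0 0 0" --pt "0.04 -0.0004 0 0 0 0"

```text
clock: 6.23
tool_pos: [0.5826, 0.1056, 0.1415]
eef_rot: [[0.027, 1.0, 0.0], [1.0, -0.027, 0.0], [0.0, 0.0, -1.0]]
wrist_force: [-0.6, 1.1, -1.6]
opening: 0.0231
grasp_force: 78.9
```

Run:
```python
from h import *
s,p,P=look('w6'); print(s['tool_pos'],s['clock'],s['eef_rot'].round(4).tolist(),s['wrist_force'],s['torque'])
T=cloud('wrist',np.load('pics/w6.npy'),(np.eye(3),np.zeros(3)))
for r in range(150,290,6): print(r,p[r,272].tolist(),T[r,272].round(4).tolist())
cv2.imwrite('pics/w6c.png',cv2.resize(p[120:390,130:430,::-1],None,fx=2,fy=2))
```

```text
[0.58263068 0.10557787 0.14148713] 6.2333 [[0.0273, 0.9996, 0.0], [0.9996, -0.0273, 0.0003], [0.0003, 0.0, -1.0]] [-0.64174986  1.09170314 -1.55130968] [ 0.1159011  -0.00940917  0.00246128]
150 [222, 226, 228] [0.0598, -0.0015, -0.0133]
156 [222, 226, 228] [0.0579, -0.0015, -0.0136]
162 [221, 224, 228] [0.0559, -0.0015, -0.0137]
168 [221, 223, 227] [0.0541, -0.0015, -0.0147]
174 [220, 224, 227] [0.052, -0.0015, -0.0145]
180 [220, 223, 226] [0.0501, -0.0015, -0.0147]
186 [218, 222, 225] [0.0478, -0.0015, -0.0137]
192 [218, 222, 224] [0.0457, -0.0015, -0.0137]
198 [217, 220, 223] [0.044, -0.0015, -0.0151]
204 [219, 223, 226] [0.0416, -0.0015, -0.0141]
210 [67, 68, 70] [0.0401, -0.0015, -0.0164]
216 [62, 63, 67] [0.0379, -0.0015, -0.016]
222 [58, 58, 61] [0.0356, -0.0015, -0.0156]
228 [58, 56, 60] [0.0339, -0.0015, -0.017]
234 [56, 57, 59] [0.0316, -0.0015, -0.0167]
240 [56, 57, 60] [0.0294, -0.0015, -0.0168]
246 [55, 56, 58] [0.0273, -0.0015, -0.017]
252 [199, 204, 210] [0.0215, -0.0016, -0.0094]
258 [209, 214, 219] [0.0199, -0.0016, -0.011]
264 [209, 213, 219] [0.0168, -0.0016, -0.0097]
270 [209, 214, 220] [0.0149, -0.0016, -0.011]
276 [207, 212, 219] [0.0118, -0.0016, -0.0098]
282 [209, 214, 219] [0.0096, -0.0016, -0.0104]
288 [207, 212, 218] [0.0061, -0.0016, -0.0089]
```

Free so far: the rim is at tool X≈26 mm, with 15 mm to go to the pads. I'll keep advancing gently.

Emit:
apply_moves --pt "0.006 0 0 0 0 0" --pt "0.012 0 0 0 0 0" --pt "0.018 0 0 0 0 0" --pt "0.024 -0.0002 0 0 0 0" --pt "0.024 -0.0002 0 0 0 0" --pt "0.024 -0.0002 0 0 0 0"

```text
clock: 6.78
tool_pos: [0.5829, 0.1168, 0.1415]
eef_rot: [[0.028, 1.0, -0.0], [1.0, -0.028, -0.0], [-0.0, -0.0, -1.0]]
wrist_force: [0.2, -0.8, -0.2]
opening: 0.023
grasp_force: 78.9
```

Emit:
apply_moves --pt "0.001 0 0 0 0 0" --pt "0.002 0 0 0 0 0" --pt "0.003 0 0 0 0 0" --pt "0.003 0 0 0 0 0"

```text
clock: 7.12
tool_pos: [0.583, 0.1182, 0.1415]
eef_rot: [[0.028, 1.0, 0.0], [1.0, -0.028, 0.0], [0.0, 0.0, -1.0]]
wrist_force: [-0.2, -0.0, -1.4]
opening: 0.0227
grasp_force: 78.9
```

Run:
```python
from h import *
s,p,P=look('w7'); print(s['tool_pos'],s['clock'],s['wrist_force'],s['torque'],s['opening'])
T=cloud('wrist',np.load('pics/w7.npy'),(np.eye(3),np.zeros(3)))
for r in range(258,310,3): print(r,p[r,272].tolist(),T[r,272].round(4).tolist())
cv2.imwrite('pics/w7c.png',cv2.resize(p[200:380,170:380,::-1],None,fx=3,fy=3))
```

```text
[0.58295809 0.11815028 0.14153145] 7.1167 [-0.18660539 -0.02957429 -1.37479961] [ 0.09224416 -0.01706559  0.03846469] 0.022658042073082446
258 [54, 53, 56] [0.0223, -0.0015, -0.0161]
261 [52, 53, 55] [0.021, -0.0015, -0.0159]
264 [52, 53, 55] [0.02, -0.0015, -0.0162]
267 [51, 52, 54] [0.0187, -0.0015, -0.016]
270 [51, 50, 53] [0.0176, -0.0015, -0.0162]
273 [49, 50, 52] [0.0166, -0.0015, -0.0166]
276 [47, 49, 51] [0.0156, -0.0015, -0.0168]
279 [47, 47, 49] [0.0138, -0.0015, -0.0158]
282 [80, 82, 84] [0.0132, -0.0015, -0.0169]
285 [210, 214, 220] [0.0075, -0.0016, -0.0091]
288 [205, 210, 216] [0.0061, -0.0016, -0.009]
291 [205, 211, 217] [0.0051, -0.0016, -0.0094]
294 [206, 210, 216] [0.0039, -0.0016, -0.0097]
297 [208, 212, 219] [0.0026, -0.0016, -0.0096]
300 [205, 209, 216] [0.0016, -0.0016, -0.0102]
303 [120, 123, 126] [0.0005, -0.0016, -0.0105]
306 [124, 126, 129] [-0.0017, -0.0016, -0.0093]
309 [122, 124, 128] [-0.0026, -0.0016, -0.01]
```

View pics/w7c.png

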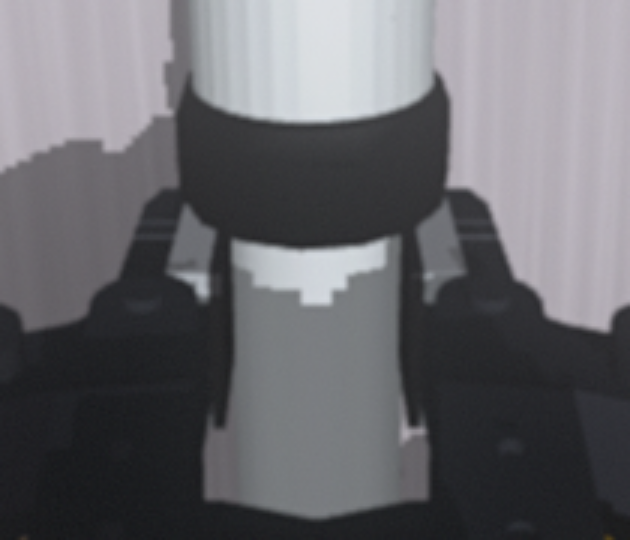

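Rim edge at crop row ~245, just ahead of the pads, about 2 mm to contact. I'll creep until I feel it.

Emit:
apply_moves --pt "0.001 0 0 0 0 0" --pt "0.002 0 0 0 0 0" --pt "0.003 0 0 0 0 0" --pt "0.003 0 0 0 0 0" --pt "0.003 0 0 0 0 0"

```text
clock: 7.58
tool_pos: [0.583, 0.1197, 0.1415]
eef_rot: [[0.028, 1.0, 0.0], [1.0, -0.028, 0.0], [0.0, 0.0, -1.0]]
wrist_force: [0.4, -0.7, -1.1]
opening: 0.0229
grasp_force: 78.9
```

Emit:
apply_moves --pt "0.001 0 0 0 0 0" --pt "0.0015 0 0 0 0 0" --pt "0.0015 0 0 0 0 0"

```text
clock: 7.83
tool_pos: [0.583, 0.1199, 0.1415]
eef_rot: [[0.028, 1.0, -0.0], [1.0, -0.028, -0.001], [-0.001, -0.0, -1.0]]
wrist_force: [-0.9, -2.2, -0.9]
opening: 0.0228
grasp_force: 80.3
```

Emit:
apply_moves --pt "0.001 0 0 0 0 0" --pt "0.0015 0 0 0 0 0" --pt "0.0015 0 0 0 0 0"

```text
clock: 8.08
tool_pos: [0.583, 0.1199, 0.1415]
eef_rot: [[0.028, 1.0, -0.0], [1.0, -0.028, -0.003], [-0.003, -0.0, -1.0]]
wrist_force: [-1.8, -6.5, -0.3]
opening: 0.0232
grasp_force: 81.8
```

Emit:
apply_moves --pt "0.001 0 0 0 0 0" --pt "0.0015 0 0 0 0 0" --pt "0.0015 0 0 0 0 0"

```text
clock: 8.33
tool_pos: [0.583, 0.12, 0.1415]
eef_rot: [[0.028, 1.0, -0.001], [1.0, -0.028, -0.004], [-0.004, -0.0, -1.0]]
wrist_force: [-0.8, -8.3, 0.4]
opening: 0.0229
grasp_force: 83.0
```

Emit:
apply_moves --pt "-0.002 0 0 0 0 0" --pt "-0.002 0 0 0 0 0"

```text
clock: 8.5
tool_pos: [0.583, 0.1199, 0.1415]
eef_rot: [[0.028, 1.0, -0.0], [1.0, -0.028, -0.002], [-0.002, -0.0, -1.0]]
wrist_force: [-0.2, -5.7, -0.3]
opening: 0.0228
grasp_force: 81.6
```

Emit:
apply_moves --pt "0 0 0 0 0 0" --pt "0 0 0 0 0 0" --pt "0 0 0 0 0 0" --pt "0 0 0 0 0 0" --grip 0.35

```text
clock: 8.83
tool_pos: [0.5832, 0.1215, 0.1419]
eef_rot: [[0.028, 1.0, 0.001], [1.0, -0.028, 0.001], [0.001, 0.001, -1.0]]
wrist_force: [-0.2, -1.9, 0.9]
opening: 0.0552
grasp_force: 0.0
```

Run:
```python
from h import *
s,p,P=look('w8'); print(s['tool_pos'],s['clock'],s['wrist_force'],s['torque'],s['opening'])
T=cloud('wrist',np.load('pics/w8.npy'),(np.eye(3),np.zeros(3)))
for r in range(250,340,5): print(r,p[r,272].tolist(),T[r,272].round(4).tolist())
q,_=manip.snapshot('side')
im=np.hstack([cv2.resize(p[200:400,170:370,::-1],(400,400)),cv2.resize(q[130:330,210:410,::-1],(400,400))])
cv2.imwrite('pics/w8c.png',im)
```

```text
[0.58319978 0.1214899  0.1419346 ] 8.8333 [-0.1550325  -1.91889352  0.86942251] [ 0.0040949   0.0121564  -0.03198123] 0.055232947512868266
250 [56, 57, 59] [0.024, -0.0016, -0.0131]
255 [63, 62, 66] [0.0227, -0.0015, -0.0145]
260 [57, 57, 59] [0.0218, -0.0015, -0.0167]
265 [54, 54, 57] [0.0193, -0.0015, -0.0156]
270 [52, 52, 54] [0.0174, -0.0015, -0.0158]
275 [50, 50, 52] [0.0155, -0.0015, -0.0159]
280 [49, 50, 51] [0.0133, -0.0015, -0.0157]
285 [50, 50, 53] [0.0117, -0.0015, -0.0164]
290 [106, 108, 112] [0.0091, -0.0016, -0.0154]
295 [204, 209, 215] [0.0032, -0.0016, -0.0091]
300 [119, 120, 124] [-0.0001, -0.0016, -0.0076]
305 [121, 124, 127] [-0.0025, -0.0016, -0.0074]
310 [123, 125, 128] [-0.0049, -0.0017, -0.0072]
315 [124, 126, 129] [-0.0072, -0.0017, -0.0072]
320 [121, 124, 127] [-0.0098, -0.0017, -0.0069]
325 [122, 125, 128] [-0.0115, -0.0017, -0.0079]
330 [122, 125, 129] [-0.0148, -0.0017, -0.0067]
335 [123, 125, 128] [-0.0176, -0.0017, -0.0062]
```

View pics/w8c.png

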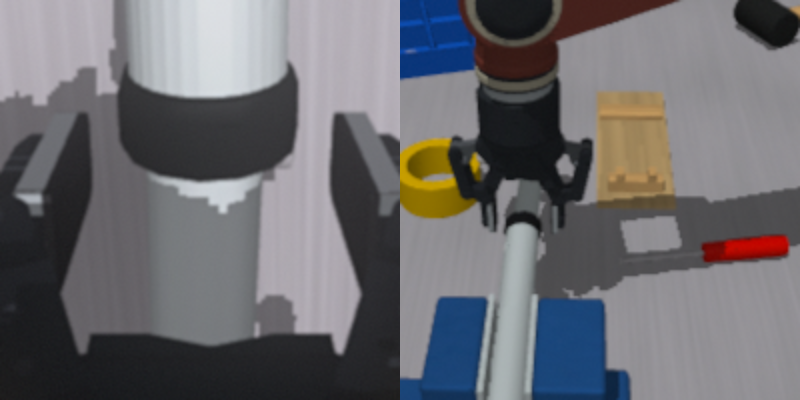

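The head stays in the mouth after release, drooping slightly, with no proud button outside the rim (a faint bump near (292,158) at most). I'll move back to the balance point and regrip.

Emit:
apply_moves --pt "-0.03 0.0004 0.003 0 0 0" --pt "-0.06 0.0008 0.006 0 0 0" --pt "-0.09 0.0012 0.008 0 0 0" --pt "-0.112 0.0012 0.008 0 0 0" --pt "-0.112 0.0012 0.008 0 0 0" --pt "-0.112 0.0012 0.008 0 0 0"

```text
clock: 9.43
tool_pos: [0.5821, 0.0648, 0.1377]
eef_rot: [[0.029, 1.0, 0.0], [1.0, -0.029, 0.001], [0.001, 0.0, -1.0]]
wrist_force: [0.6, 0.9, -0.1]
opening: 0.0556
grasp_force: 0.0
```

Run:
```python
from h import *
s,p,P=look('w9'); print(s['tool_pos'],s['clock'],s['wrist_force'],s['opening'])
T=cloud('wrist',np.load('pics/w9.npy'),(np.eye(3),np.zeros(3)))
for r in range(60,290,8): print(r,p[r,272].tolist(),T[r,272].round(4).tolist())
cv2.imwrite('pics/w9c.png',p[:,:,::-1])
```

```text
[0.58211857 0.06480925 0.13766165] 9.4333 [ 0.62977395  0.87084805 -0.12868625] 0.055594042594593905
60 [238, 241, 243] [0.0864, -0.0014, -0.0188]
68 [238, 242, 244] [0.0843, -0.0014, -0.0177]
76 [240, 243, 245] [0.0821, -0.0014, -0.0182]
84 [66, 67, 69] [0.0797, -0.0014, -0.0203]
92 [66, 67, 69] [0.0776, -0.0014, -0.0197]
100 [64, 64, 68] [0.0753, -0.0014, -0.0191]
108 [62, 62, 65] [0.073, -0.0014, -0.0211]
116 [62, 63, 65] [0.0707, -0.0014, -0.02]
124 [64, 64, 67] [0.0684, -0.0014, -0.0202]
132 [62, 63, 64] [0.066, -0.0014, -0.0193]
140 [221, 225, 229] [0.063, -0.0015, -0.0123]
148 [222, 225, 229] [0.0603, -0.0015, -0.0122]
156 [220, 224, 228] [0.0576, -0.0015, -0.0115]
164 [220, 224, 227] [0.0551, -0.0015, -0.0127]
172 [219, 223, 227] [0.0524, -0.0015, -0.0127]
180 [219, 222, 226] [0.0494, -0.0015, -0.0117]
188 [219, 222, 226] [0.0462, -0.0016, -0.0101]
196 [219, 222, 226] [0.0436, -0.0016, -0.0112]
204 [218, 221, 225] [0.0406, -0.0016, -0.0109]
212 [217, 221, 225] [0.0379, -0.0016, -0.0118]
220 [216, 221, 224] [0.0347, -0.0016, -0.0111]
228 [217, 221, 225] [0.0317, -0.0016, -0.011]
236 [216, 221, 224] [0.0285, -0.0016, -0.0107]
244 [216, 220, 224] [0.0255, -0.0016, -0.0112]
252 [217, 221, 225] [0.0221, -0.0016, -0.0105]
260 [215, 220, 224] [0.0189, -0.0016, -0.0107]
268 [215, 220, 223] [0.0153, -0.0016, -0.0101]
276 [214, 220, 223] [0.0112, -0.0016, -0.0087]
284 [214, 220, 223] [0.0076, -0.0016, -0.0085]
```

View pics/w9c.png

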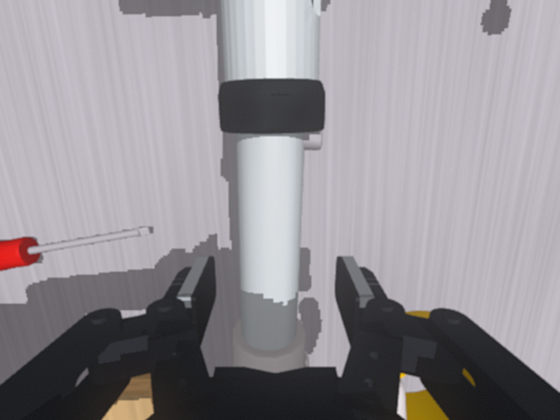

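The button (313,141) has sprung out again just in front of the rim (row 133), so the flare pushed it back out. The hole shows as a notch at (318,5) on the pole's +x side. I'll regrip with the pads covering only the button's rear ~2 mm, so it goes in past the flare.

Emit:
apply_moves --pt "0.03 -0.0003 -0.002 0 0 0" --pt "0.06 -0.0006 -0.004 0 0 0" --pt "0.09 -0.001 -0.005 0 0 0" --pt "0.094 -0.001 -0.006 0 0 0" --pt "0.094 -0.001 -0.006 0 0 0" --pt "0.094 -0.001 -0.006 0 0 0"

```text
clock: 9.98
tool_pos: [0.5828, 0.1121, 0.1405]
eef_rot: [[0.027, 1.0, -0.0], [1.0, -0.027, -0.0], [-0.0, 0.0, -1.0]]
wrist_force: [-0.3, -0.3, -0.0]
opening: 0.0554
grasp_force: 0.0
```

Run:
```python
from h import *
s,p,P=look('wa'); print(s['tool_pos'],s['clock'],s['wrist_force'],s['opening'],s['eef_rot'].round(4).tolist())
T=cloud('wrist',np.load('pics/wa.npy'),(np.eye(3),np.zeros(3)))
rel('wa',0,(278,345,245,300),(235,262,210,345))
h=T[280:345,266:276].reshape(-1,3);print('tube top slope',np.polyfit(h[:,0],-h[:,2],1))
h=T[0:200,266:276].reshape(-1,3);print('pole top slope',np.polyfit(h[:,0],-h[:,2],1))
m=(T[...,1]>.0135)&(T[...,1]<.0175)&(T[...,2]<.006)&(T[...,2]>-.008)&(T[...,0]<.02)&(T[...,0]>0)
v,u=np.nonzero(m);print(len(v),v.min(),v.max(),u.min(),u.max()); Q=T[m]; print(Q.min(0),Q.max(0))
for c in (310,314,318): print(c,[(r,int(p[r,c,0]),*T[r,c].round(4).tolist()) for r in range(246,280,2)])
```

```text
[0.58281716 0.11206699 0.14052119] 9.9833 [-0.27485475 -0.26431132 -0.02924747] 0.05535115721298349 [[0.0273, 0.9996, -0.0], [0.9996, -0.0273, -0.0003], [-0.0003, 0.0, -1.0]]
3636 lat,slope,up [-0.00211  0.01558 -0.00394] at X -0.006 rms 0.00067 X [-0.0283 -0.0244  0.0102  0.0113]
  up-slope [0.0643 0.0087]
2408 lat,slope,up [-0.00106  0.0273  -0.00112] at X 0.0254 rms 0.00053 X [0.0139 0.0157 0.0313 0.0316]
  up-slope [-0.0014  0.0173]
 ** On entry to DLASCL parameter number  4 had an illegal value
 ** On entry to DLASCL parameter number  4 had an illegal value
 ** On entry to DLASCL parameter number  4 had an illegal value
 ** On entry to DLASCL parameter number  4 had an illegal value
 ** On entry to DLASCL parameter number  5 had an illegal value
 ** On entry to DLASCL parameter number  4 had an illegal valueTraceback (most recent call last):
  File "<stdin>", line 5, in <module>
    c, resids, rank, s = lstsq(lhs, rhs, rcond)
                         ~~~~~^^^^^^^^^^^^^^^^^
    x, resids, rank, s = _umath_linalg.lstsq(a, b, rcond,
                         ~~~~~~~~~~~~~~~~~~~^^^^^^^^^^^^^
                                             signature=signature)
                                             ^^^^^^^^^^^^^^^^^^^^
    raise LinAlgError("SVD did not converge in Linear Least Squares")
numpy.linalg.LinAlgError: SVD did not converge in Linear Least Squares
```

Run:
```python
from h import *
p=cv2.imread('pics/wa.png')
T=cloud('wrist',np.load('pics/wa.npy'),(np.eye(3),np.zeros(3)))
def sl(a,b):
    h=T[a:b,266:276].reshape(-1,3);h=h[np.isfinite(h[:,0])];print(np.polyfit(h[:,0],-h[:,2],1).round(4))
sl(280,345);sl(60,200)
for c in (308,312,316,320): print(c,[(r,int(p[r,c,0]),*T[r,c].round(4).tolist()) for r in range(252,284,2)])
cv2.imwrite('pics/wac.png',cv2.resize(p[200:380,170:380],None,fx=3,fy=3))
```

```text
[0.0638 0.0088]
[0.0022 0.0149]
308 [(252, 58, 0.0229, 0.0115, -0.0123), (254, 59, 0.0224, 0.0115, -0.013), (256, 60, 0.0212, 0.0116, -0.0121), (258, 58, 0.0203, 0.0117, -0.0118), (260, 57, 0.0198, 0.0116, -0.0125), (262, 92, 0.0137, 0.0128, -0.0017), (264, 127, 0.0125, 0.0129, -0.001), (266, 146, -0.0598, 0.0284, 0.1405), (268, 149, -0.0619, 0.0285, 0.1408), (270, 146, -0.0637, 0.0285, 0.1405), (272, 146, -0.0657, 0.0286, 0.1407), (274, 149, -0.0672, 0.0285, 0.1397), (276, 146, -0.07, 0.0288, 0.1414), (278, 111, -0.072, 0.0288, 0.1414), (280, 106, -0.0738, 0.0289, 0.1411), (282, 107, -0.0753, 0.0288, 0.1402)]
312 [(252, 60, 0.0218, 0.0133, -0.0099), (254, 59, 0.0211, 0.0133, -0.0102), (256, 58, 0.0201, 0.0134, -0.0097), (258, 62, 0.0195, 0.0133, -0.0103), (260, 139, 0.0147, 0.0143, -0.002), (262, 161, 0.0133, 0.0145, -0.0009), (264, 138, 0.0122, 0.0146, -0.0005), (266, 178, -0.0603, 0.032, 0.1414), (268, 180, -0.0621, 0.032, 0.1412), (270, 180, -0.0635, 0.032, 0.1401), (272, 179, -0.0662, 0.0322, 0.1417), (274, 179, -0.0683, 0.0323, 0.1418), (276, 181, -0.0703, 0.0324, 0.1418), (278
[... 588 characters left out ...]
278, 177, -0.0717, 0.0359, 0.1408), (280, 177, -0.0735, 0.0359, 0.1406), (282, 176, -0.0758, 0.036, 0.1409)]
320 [(252, 179, -0.0472, 0.0386, 0.1423), (254, 180, -0.0484, 0.0384, 0.1406), (256, 181, -0.0502, 0.0385, 0.1406), (258, 178, -0.0524, 0.0387, 0.1411), (260, 180, -0.0541, 0.0387, 0.1408), (262, 180, -0.0563, 0.0388, 0.1412), (264, 179, -0.0581, 0.0389, 0.1409), (266, 179, -0.06, 0.039, 0.1409), (268, 179, -0.0619, 0.039, 0.1408), (270, 178, -0.0637, 0.0391, 0.1406), (272, 181, -0.066, 0.0392, 0.1412), (274, 179, -0.0679, 0.0393, 0.1411), (276, 179, -0.0695, 0.0393, 0.1405), (278, 179, -0.0723, 0.0396, 0.1419), (280, 179, -0.0731, 0.0393, 0.1398), (282, 177, -0.0753, 0.0395, 0.1401)]
```

View pics/wac.png

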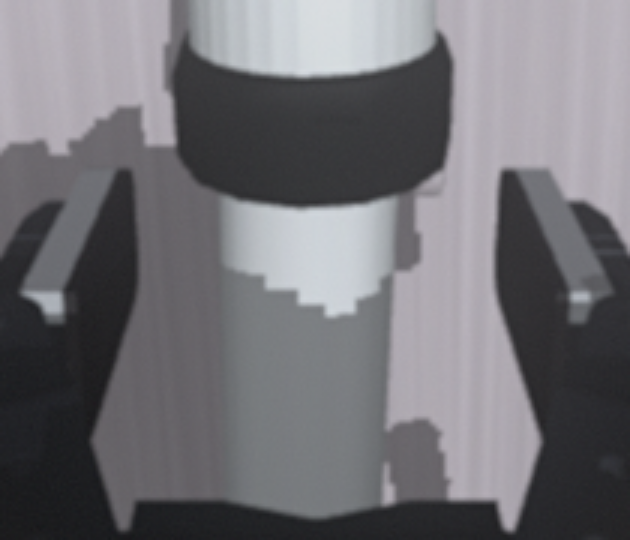

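The button's rear edge shows at about (312,265), touching the rim, and the tube droops about 3.3°. I'll pitch the tool to match, move up so the pads cover about 2 mm of the button, grip, then straighten.

Emit:
apply_moves --pt "0.0054 0 0.004 0 0.018 0" --pt "0.0054 0 0.004 0 0.018 0" --pt "0.0054 0 0.004 0 0.018 0" --pt "0.0054 0 0.004 0 0.018 0"

```text
clock: 10.37
tool_pos: [0.5829, 0.114, 0.1385]
eef_rot: [[0.029, 1.0, 0.002], [0.998, -0.029, 0.056], [0.056, -0.0, -0.998]]
wrist_force: [0.7, -0.5, 0.1]
opening: 0.0557
grasp_force: 0.0
```

Emit:
apply_moves --pt "0 0 0 0 0 0" --pt "0 0 0 0 0 0" --pt "0 0 0 0 0 0" --pt "0 0 0 0 0 0" --pt "0 0 0 0 0 0" --pt "0 0 0 0 0 0" --grip 1 --force 80

```text
clock: 10.87
tool_pos: [0.5831, 0.1144, 0.139]
eef_rot: [[0.028, 1.0, 0.002], [0.998, -0.028, 0.056], [0.056, 0.0, -0.998]]
wrist_force: [-2.5, -3.0, 5.2]
opening: 0.0227
grasp_force: 78.2
```

```bash
cat > wb.py <<'E'
from h import *
import sys
nm=sys.argv[1]
s,p,P=look(nm); print(s['tool_pos'],s['clock'],s['wrist_force'],s['torque'],s['opening'],s['eef_rot'].round(4).tolist())
T=cloud('wrist',np.load(f'pics/{nm}.npy'),(np.eye(3),np.zeros(3)))
c=272
k=[r for r in range(120,345) if p[r,c].mean()<80]; print('ferrule rows',k[:1],k[-1:])
for r in (k[-1]-4,k[-1]-2,k[-1],k[-1]+4): print(r,T[r,c].round(4).tolist())
def sl(a,b):
    h=T[a:b,262:276].reshape(-1,3);h=h[np.isfinite(h[:,0])];print('top slope',np.polyfit(h[:,0],-h[:,2],1).round(4))
sl(k[-1]+6,345);sl(max(k[0]-120,0),k[0]-5)
# proud button pixels beyond the pads/tube on the +x side
m=(T[...,1]>.0125)&(T[...,1]<.0195)&(T[...,2]<.01)&(T[...,2]>-.008)&(T[...,0]<.024)&(T[...,0]>.0112)&(p.mean(2)>75)
v,u=np.nonzero(m);print('button-like px',len(v), (v.min(),v.max(),u.min(),u.max(),T[m].mean(0)) if len(v) else '')
E
python3 wb.py wb
```

```text
[0.58306679 0.11444856 0.13904958] 10.8667 [-2.52443479 -2.96673945  5.15208689] [-0.25390336  0.2551805   0.14237477] 0.022720150481490876 [[0.0278, 0.9996, 0.0019], [0.998, -0.0279, 0.056], [0.056, 0.0003, -0.9984]]
ferrule rows [230] [272]
268 [0.0195, -0.0015, -0.0185]
270 [0.0187, -0.0015, -0.0183]
272 [0.0181, -0.0015, -0.0187]
276 [0.0119, -0.0016, -0.01]
top slope [0.0243 0.0097]
top slope [-0.0549  0.0164]
button-like px 15 (np.int64(238), np.int64(272), np.int64(309), np.int64(319), array([ 0.01896635,  0.01610083, -0.00263459]))
```

I've used up my 10 picture views, so from here I'll check numerically whether the button is pressed.

Run:
```python
from h import *
p=cv2.imread('pics/wb.png').mean(2).astype(int); d=np.load('pics/wb.npy')
T=cloud('wrist',d,(np.eye(3),np.zeros(3)))
print('gray');print(p[252:290:2,296:330:2])
print('X mm');print((T[252:290:2,296:330:2,0]*1000).round(0))
print('Z mm');print((T[252:290:2,296:330:2,2]*1000).round(0))
```

```text
gray
[[ 56  57  58  55  58  55  54  57  57  54  56  80 175 173 179 186 182]
 [ 56  56  56  54  56  57  57  55  56  55  51  93 175 175 180 186 182]
 [ 56  54  56  56  56  57  55  57  56  55  50 128 178 174 180 187 183]
 [ 55  55  56  55  55  55  54  54  54  55  52 143 178 174 180 187 182]
 [ 55  56  56  55  56  53  54  53  53  52  63 156 178 177 183 188 181]
 [ 55  55  54  53  54  54  53  52  52  70 103 135 140 138 142 154 179]
 [ 53  54  54  54  54  54  53  55  87 113 120  94  56  57  55  64 127]
 [ 52  52  54  51  53  51  70 103 117 119 118 104  58  57  58  56  58]
 [ 47  51  62  76  69  59 112 120 119 117 117 116  66  57  59  57  57]
 [107 142 154 159  79  56 111 118 117 118 118 120  80  54  56  57  57]
 [192 185 176 162  75  50  99 119 117 117 117 119  97  58  58  57  59]
 [194 183 175 161  71  50  94 119 118 117 118 118 112  69  67  67  68]
 [193 183 174 161  65  51  74 117 119 116 117 117 117  68  54  54  55]
 [193 184 175 161  67  51  62 117 118 118 117 119 119  92  72  72  73]
 [194 168 147 128  55  50  56 111 118 117 117 117 119 102  58  59  59]
 [191 125 113 109  55  49  52 
[... 2986 characters left out ...]
.  -6.  -6.  -5.  -6.  -7.  -6.  -6.  -6.  -5.   1.
    0.   1.   1.]
 [ -7.  -5.  -5.  -2.  -8.  -8.  -7.  -8.  -7.  -7.  -9.  -8.  -7.  -1.
   -1.  -1.  -0.]
 [ -6.  -6.  -5.  -3.  -8. -10. -10. -10.  -9. -10. -10.  -8.  -9.  -2.
   -1.  -2.  -1.]
 [ -6.  -6.  -5.  -2.  -9. -10. -11. -10. -11. -11. -11. -11. -11. -11.
   -3.  -4.  -4.]
 [ -7.  -6.  -5.  -3.  -8. -14. -12. -12. -13. -12. -12. -12. -12. -13.
   -5.  -5.  -6.]
 [ -6.  -5.  -3.  -3. -10. -12. -14. -15. -14. -14. -14. -14. -13. -14.
   -6.  -6.  -7.]
 [ -7.  -5.  -5.  -3.  -9. -15. -15. -15. -15. -15. -14. -15. -15. -15.
   -8.  -9.  -9.]
 [ -7.  -6.  -4.  -3. -10. -17. -17. -17. -17. -16. -16. -17. -17. -16.
  -17. -10. -10.]]
```

No proud button shows in front of the pads: pad face at X≈10.7 mm, ferrule directly behind. So it's pressed with small overlap. Straighten, then push on.

Emit:
apply_moves --pt "0 0 -0.002 0 -0.007 0" --pt "0 0 -0.004 0 -0.014 0" --pt "0 0 -0.006 0 -0.021 0" --pt "0 0 -0.006 0 -0.021 0" --pt "0 0 -0.006 0 -0.021 0"

```text
clock: 11.33
tool_pos: [0.5825, 0.115, 0.1408]
eef_rot: [[0.027, 1.0, -0.001], [1.0, -0.027, -0.01], [-0.01, -0.001, -1.0]]
wrist_force: [-0.6, -0.4, -1.5]
opening: 0.0228
grasp_force: 78.4
```

```bash
python3 wb.py wc
python3 - <<'E'
from h import *
rel('wc',0,(278,335,245,300),(232,262,210,345))
E
```

```text
[0.58248441 0.11499627 0.14075196] 11.3333 [-0.62891028 -0.37848024 -1.45443421] [ 0.13988479 -0.07481737 -0.00969513] 0.022781203143510023 [[0.0273, 0.9996, -0.0014], [0.9996, -0.0273, -0.0095], [-0.0096, -0.0011, -1.0]]
ferrule rows [235] [275]
271 [0.0182, -0.0015, -0.018]
273 [0.0173, -0.0015, -0.0178]
275 [0.0161, -0.0015, -0.017]
279 [0.0111, -0.0016, -0.0109]
top slope [0.0247 0.0096]
top slope [0.0089 0.0148]
button-like px 16 (np.int64(240), np.int64(274), np.int64(318), np.int64(320), array([ 0.0196319 ,  0.01716633, -0.00268937]))
3120 lat,slope,up [-0.00079 -0.01717 -0.00256] at X -0.0025 rms 0.00098 X [-0.0226 -0.0174  0.0106  0.0117]
  up-slope [0.0208 0.0097]
2732 lat,slope,up [-0.00066 -0.00788 -0.0014 ] at X 0.0258 rms 0.00065 X [0.0164 0.0181 0.0316 0.0324]
  up-slope [-0.132   0.0205]
```

Emit:
apply_moves --pt "0.002 0 -0.001 0 0 0" --pt "0.004 0 -0.001 0 0 0" --pt "0.006 0 -0.001 0 0 0" --pt "0.008 0 -0.001 0 0 0" --pt "0.008 0 -0.001 0 0 0"

```text
clock: 11.8
tool_pos: [0.583, 0.1186, 0.1419]
eef_rot: [[0.028, 1.0, -0.0], [1.0, -0.028, -0.009], [-0.009, -0.0, -1.0]]
wrist_force: [-0.4, 0.5, -1.7]
opening: 0.0228
grasp_force: 78.4
```

Emit:
apply_moves --pt "0.001 0 0 0 0 0" --pt "0.002 0 0 0 0 0" --pt "0.003 0 0 0 0 0" --pt "0.003 0 0 0 0 0"

```text
clock: 12.13
tool_pos: [0.5831, 0.1198, 0.1419]
eef_rot: [[0.028, 1.0, -0.0], [1.0, -0.028, -0.01], [-0.01, -0.0, -1.0]]
wrist_force: [-0.5, -0.6, -2.3]
opening: 0.0224
grasp_force: 78.8
```

Emit:
apply_moves --pt "0.001 0 0 0 0 0" --pt "0.002 0 0 0 0 0" --pt "0.002 0 0 0 0 0"

```text
clock: 12.38
tool_pos: [0.5831, 0.1199, 0.142]
eef_rot: [[0.028, 1.0, -0.001], [1.0, -0.028, -0.012], [-0.012, -0.0, -1.0]]
wrist_force: [-1.5, -4.3, -0.7]
opening: 0.0227
grasp_force: 80.9
```

Emit:
apply_moves --pt "0.001 0 0 0 0 0" --pt "0.0015 0 0 0 0 0"

```text
clock: 12.55
tool_pos: [0.5831, 0.12, 0.142]
eef_rot: [[0.028, 1.0, -0.001], [1.0, -0.028, -0.013], [-0.013, -0.0, -1.0]]
wrist_force: [-1.2, -7.2, -0.1]
opening: 0.0228
grasp_force: 82.3
```

Emit:
apply_moves --pt "0 0 0 0 0 0" --pt "0 0 0 0 0 0" --pt "0 0 0 0 0 0" --grip 0.4

```text
clock: 12.8
tool_pos: [0.5835, 0.1218, 0.1425]
eef_rot: [[0.029, 1.0, 0.001], [1.0, -0.029, -0.009], [-0.009, 0.001, -1.0]]
wrist_force: [0.6, 0.6, -0.0]
opening: 0.0512
grasp_force: 0.0
```

Emit:
apply_moves --pt "-0.03 0.0004 0.002 0 0 0" --pt "-0.06 0.0008 0.004 0 0 0" --pt "-0.09 0.0012 0.006 0 0 0" --pt "-0.116 0.0012 0.008 0 0 0" --pt "-0.116 0.0012 0.008 0 0 0" --pt "-0.116 0.0012 0.008 0 0 0"

```text
clock: 13.3
tool_pos: [0.5822, 0.0635, 0.1387]
eef_rot: [[0.029, 1.0, 0.0], [1.0, -0.029, -0.009], [-0.009, 0.0, -1.0]]
wrist_force: [0.1, -0.5, 0.8]
opening: 0.0512
grasp_force: 0.0
```

Run:
```python
from h import *
s,p,P=look('wd'); print(s['tool_pos'],s['clock'],s['wrist_force'],s['opening'],s['eef_rot'].round(4).tolist())
g=p.mean(2).astype(int)
k=[r for r in range(60,200) if g[r,272]<80];print('ferrule',k[0],k[-1])
T=cloud('wrist',np.load('pics/wd.npy'),(np.eye(3),np.zeros(3)))
a=k[-1]-4;print(g[a:a+30:2,298:330:2]);print((T[a:a+30:2,298:330:2,2]*1000).round(0))
rel('wd',0,(k[-1]+8,270,235,315),(k[0]+4,k[-1]-4,205,340))
c=k[-1]+20
# collar edge
print([(r,T[r,272,2].round(4)) for r in range(290,370,6)])
```

```text
[0.58219039 0.06353531 0.13865256] 13.3 [ 0.14054615 -0.54263269  0.77919039] 0.051226394205813444 [[0.0294, 0.9996, 0.0], [0.9995, -0.0294, -0.0087], [-0.0087, 0.0003, -1.0]]
ferrule 76 128
[[ 61  62  62  62  61  63  63  62  63  60  59  58  82 173 188 192]
 [ 62  61  62  61  63  61  61  63  65  78  86 102 158 184 187 191]
 [ 77  78  75  78  81  89  89 100 155 178 184 184 187 183 187 192]
 [123 118 107 101 100 104 105 131 185 189 185 186 186 183 186 192]
 [121 118 108 108 108 112 126 163 186 187 186 185 185 183 186 193]
 [129 118 142 183 187 174 180 184 185 188 184 186 185 184 188 193]
 [175 150 152 187 190 187 183 184 186 188 185 184 185 184 187 193]
 [177 159 166 185 189 185 182 185 185 188 185 185 186 183 186 193]
 [177 159 169 185 189 185 182 185 186 188 187 186 186 184 188 194]
 [176 158 170 186 189 186 183 185 186 188 186 185 185 185 187 193]
 [176 159 170 186 191 186 183 185 187 190 186 185 185 184 187 193]
 [176 157 171 186 191 188 184 185 187 189 185 186 186 184 187 194]
 [174 156 171 187 190 185 183 187 186 189 186 187 186 184 188 194]
 [174 157 175 186 189 186 183 187 187 
[... 1324 characters left out ...]
138. 139. 138. 138. 139. 139. 139.
  139. 139.]]
8495 lat,slope,up [-0.00395  0.02736 -0.00083] at X 0.0406 rms 0.00081 X [0.01   0.0138 0.0639 0.0644]
  up-slope [0.0528 0.0093]
4652 lat,slope,up [-0.00193 -0.00863  0.00128] at X 0.0749 rms 0.00058 X [0.0681 0.0686 0.0812 0.082 ]
  up-slope [-0.0273  0.0217]
[(290, np.float64(-0.009)), (296, np.float64(-0.0099)), (302, np.float64(-0.0089)), (308, np.float64(-0.0096)), (314, np.float64(-0.0088)), (320, np.float64(-0.0076)), (326, np.float64(-0.0084)), (332, np.float64(-0.0079)), (338, np.float64(-0.0088)), (344, np.float64(-0.0112)), (350, np.float64(-0.0129)), (356, np.float64(-0.0121)), (362, np.float64(-0.011)), (368, np.float64(-0.012))]
```

The button is caught: only its rear ~4 mm shows at the rim (rows 128–132, cols 302–312), less proud than before. I'll match the tool to the tube's lean, grip at the balance point, and ease it in.

Emit:
apply_moves --pt "0 -0.004 0.001 0 0.007 0.006" --pt "0 -0.008 0.002 0 0.0144 0.0125" --pt "0 -0.008 0.002 0 0.0144 0.0125" --pt "0 -0.008 0.002 0 0.0144 0.0125"

```text
clock: 13.68
tool_pos: [0.5779, 0.0638, 0.1374]
eef_rot: [[0.068, 0.998, 0.002], [0.997, -0.068, 0.036], [0.036, -0.001, -0.999]]
wrist_force: [-0.3, 0.1, 0.8]
opening: 0.0512
grasp_force: 0.0
```

Emit:
apply_moves --pt "0 0 0 0 0 0" --pt "0 0 0 0 0 0" --pt "0 0 0 0 0 0" --pt "0 0 0 0 0 0" --pt "0 0 0 0 0 0" --grip 1 --force 90

```text
clock: 14.1
tool_pos: [0.578, 0.0637, 0.1374]
eef_rot: [[0.067, 0.998, 0.002], [0.997, -0.067, 0.035], [0.035, -0.001, -0.999]]
wrist_force: [-0.8, -1.3, 0.3]
opening: 0.0225
grasp_force: 88.0
```

```bash
cat > wd.py <<'E'
from h import *
import sys
nm=sys.argv[1]
s,p,P=look(nm); print(s['tool_pos'],s['clock'],s['wrist_force'],s['torque'],s['opening'],s['eef_rot'].round(4).tolist())
g=p.mean(2).astype(int)
k=[r for r in range(40,300) if g[r,272]<80 and g[r+1,272]<80];k=[r for r in k if r-k[0]<75];print('ferrule',k[0],k[-1])
T=cloud('wrist',np.load(f'pics/{nm}.npy'),(np.eye(3),np.zeros(3)))
for r in(k[-1]-4,k[-1]-1,k[-1]+4):print(T[r,272].round(4))
a=k[-1]-6;print((T[a:a+24:2,298:330:2,2]*1000).round(0))
rel(nm,0,(k[-1]+8,270,235,315),(k[0]+4,k[-1]-4,205,340))
E
python3 wd.py we
```

```text
[0.57800431 0.06366582 0.13744685] 14.1 [-0.76890539 -1.30571123  0.27824933] [-0.16822427  0.16145677  0.14473372] 0.022532732543383525 [[0.0671, 0.9977, 0.0015], [0.9971, -0.0671, 0.0354], [0.0354, -0.0009, -0.9994]]
ferrule 74 124
[ 0.0695 -0.0014 -0.0182]
[ 0.0686 -0.0014 -0.0188]
[ 0.0668 -0.0015 -0.0121]
[[-17. -17. -16. -16. -15. -15. -15. -14. -13. -12. -12. -12.  -9.  -8.
   -5. 141.]
 [-18. -17. -15. -14. -16. -14. -14. -13. -14. -12. -13. -10. -10.  -9.
   -3. 141.]
 [-16. -17. -16. -16. -15. -14. -14. -13. -14. -11. -12.  -9.  -8.  -8.
  141. 140.]
 [-17. -16. -16. -15. -14.  -3.  -3.  -3.  -3.  -3. 140. 141. 139. 139.
  139. 142.]
 [ -7.  -7.  -5.  -5.  -4.  -3.  -3.  -4.  -2.  -3. 139. 140. 138. 140.
  140. 140.]
 [ -6.  -7.  -6.  -4.  -2.  -1.  -2.  -3.  -2.  -1. 140. 140. 139. 140.
  140. 141.]
 [ -7.  -7.  -6.  -4.  -2.  -1.  -2.  -1.  -1. 140. 140. 141. 140. 138.
  141. 140.]
 [ -7.  -6.  -5.  -5.  -2. 140. 140. 141. 139. 140. 140. 139. 139. 141.
  141. 141.]
 [ -7.  -5.  -6.  -5.  -1. 141. 139. 139. 140. 139. 139. 140. 141. 140.
  139. 139.]
 [ -7.  -7.  -6.  -4.  -0. 138. 139. 141. 139. 140. 140. 140. 140. 140.
  140. 140.]
 [ -9.  -6.  -6.  -4.  -0. 141. 140. 139. 139. 140. 140. 140. 140. 140.
  140. 138.]
 [ -7.  -6.  -5.  -4.   0. 139. 139. 140. 140. 139. 139. 140. 138. 141.
  141. 139.]]
8983 lat,slope,up [-0.00122 -0.01346 -0.00182] at X 0.0406 rms 0.00061 X [0.0098 0.0107 0.065  0.0654]
  up-slope [0.0117 0.01  ]
4336 lat,slope,up [-0.00057 -0.02571 -0.00085] at X 0.0758 rms 0.0006 X [0.0693 0.0697 0.0819 0.0826]
  up-slope [-0.0637  0.0224]
```

Run:
```python
from h import *
for nm,r0,ax in(('w9',138,None),('we',124,None)):
    T=cloud('wrist',np.load(f'pics/{nm}.npy'),(np.eye(3),np.zeros(3)))
    for r in range(r0,r0+10,2):
        j=[c for c in range(296,330) if abs(T[r,c,2]+.002)<.006]; t=[c for c in range(220,275) if T[r+18,c,2]<.0]
        print(nm,r,j[:1],j[-1:],'end Y',T[r,j[-1]].round(4) if j else '')
```

```text
w9 138 [298] [321] end Y [ 0.0629  0.0156 -0.0049]
w9 140 [296] [321] end Y [ 0.0622  0.0157 -0.0039]
w9 142 [296] [321] end Y [ 0.0614  0.0159 -0.0032]
w9 144 [298] [320] end Y [ 0.0609  0.0153 -0.0051]
w9 146 [297] [320] end Y [ 0.0601  0.0155 -0.0039]
we 124 [307] [316] end Y [ 0.0676  0.0139 -0.0028]
we 126 [297] [316] end Y [ 0.0669  0.014  -0.0026]
we 128 [296] [316] end Y [ 0.0661  0.0142 -0.0009]
we 130 [296] [315] end Y [ 0.0654  0.0139 -0.0002]
we 132 [296] [306] end Y [ 0.0648  0.0105 -0.0024]
```

Emit:
apply_moves --pt "0.003 0.001 -0.001 0 -0.002 -0.002" --pt "0.004 0.0025 -0.003 0 -0.005 -0.005" --pt "0.005 0.005 -0.0055 0 -0.009 -0.009" --pt "0.0068 0.0072 -0.008 0 -0.0125 -0.0125" --pt "0.0068 0.0072 -0.008 0 -0.0125 -0.0125" --pt "0.0068 0.0072 -0.008 0 -0.0125 -0.0125"

```text
clock: 14.65
tool_pos: [0.5809, 0.066, 0.1407]
eef_rot: [[0.028, 1.0, -0.003], [1.0, -0.028, -0.006], [-0.006, -0.003, -1.0]]
wrist_force: [-2.3, -4.5, 0.9]
opening: 0.0227
grasp_force: 88.2
```

```bash
python3 wd.py wf
```

```text
[0.58086681 0.06602994 0.14073682] 14.65 [-2.29202238 -4.52513009  0.93167142] [-0.56307391  0.42795356  0.13895331] 0.022671031829170744 [[0.0277, 0.9996, -0.0033], [0.9996, -0.0277, -0.0056], [-0.0057, -0.0031, -1.0]]
ferrule 85 135
[ 0.0662 -0.0015 -0.0177]
[ 0.0652 -0.0015 -0.0166]
[ 0.0632 -0.0015 -0.0117]
[[-16. -16. -15. -16. -14. -15. -14. -13. -12. -12. -11.  -9. -10.  -8.
  140. 141.]
 [-15. -16. -15. -15. -15. -14. -14. -14. -12. -11.  -9.  -9.  -8.  -8.
  140. 140.]
 [-16. -15. -15. -15. -14. -14. -13. -13. -12. -11. -10.  -9.  -8. 141.
  141. 141.]
 [-16. -15. -16. -14. -15. 140. 140. 142. 141. 142. 140. 142. 141. 140.
  141. 141.]
 [ -7.  -7.  -6.  -4.  -1. 141. 141. 140. 140. 142. 140. 141. 140. 143.
  142. 140.]
 [ -8.  -6.  -5.  -5.  -3. 140. 141. 140. 140. 141. 140. 142. 142. 140.
  140. 142.]
 [ -8.  -6.  -5.  -4.  -2. 141. 141. 142. 141. 140. 142. 141. 141. 141.
  141. 141.]
 [ -7.  -6.  -7.  -4.  -3. 141. 141. 140. 141. 142. 140. 139. 141. 141.
  140. 141.]
 [ -8.  -7.  -5.  -4.  -0. 142. 140. 141. 140. 142. 140. 141. 142. 142.
  142. 141.]
 [ -8.  -7.  -6.  -5.  -1. 140. 141. 141. 143. 141. 142. 140. 141. 141.
  140. 140.]
 [ -9.  -8.  -6.  -4.  -1. 140. 140. 141. 141. 141. 141. 141. 140. 140.
  141. 142.]
 [ -7.  -7.  -5.  -3.   0. 140. 141. 141. 142. 142. 141. 141. 140. 141.
  140. 140.]]
8260 lat,slope,up [-0.00121 -0.01333 -0.00165] at X 0.0386 rms 0.00062 X [0.0099 0.0106 0.0614 0.0619]
  up-slope [0.0185 0.0099]
4321 lat,slope,up [-0.00042 -0.00735 -0.00103] at X 0.0726 rms 0.00056 X [0.0656 0.0663 0.0787 0.0794]
  up-slope [-0.0247  0.0192]
```

The button is now fully under the rim. Slide on, with a small pitch correction.

Emit:
apply_moves --pt "0.002 0.001 0 0 -0.0035 0" --pt "0.007 0.001 0 0 -0.0035 0" --pt "0.012 0.001 0 0 -0.0035 0" --pt "0.017 0.001 0 0 -0.0035 0" --pt "0.02 0.001 0 0 -0.0035 0"

```text
clock: 15.12
tool_pos: [0.5814, 0.0763, 0.1408]
eef_rot: [[0.027, 1.0, -0.004], [0.999, -0.027, -0.016], [-0.016, -0.004, -1.0]]
wrist_force: [-4.4, -4.4, 1.1]
opening: 0.023
grasp_force: 88.3
```

Emit:
apply_moves --pt "0.005 0 0 0 0 0" --pt "0.01 0 0 0 0 0" --pt "0.015 -0.0002 0 0 0 0" --pt "0.02 -0.0002 0 0 0 0" --pt "0.02 -0.0002 0 0 0 0"

```text
clock: 15.53
tool_pos: [0.5817, 0.0868, 0.1407]
eef_rot: [[0.027, 1.0, -0.004], [1.0, -0.027, -0.015], [-0.015, -0.003, -1.0]]
wrist_force: [-3.9, -1.9, 0.6]
opening: 0.0224
grasp_force: 88.4
```

```bash
python3 wd.py wg
```

```text
[0.58166679 0.0868361  0.14074146] 15.5333 [-3.92660221 -1.88294128  0.58908669] [-0.17101877  0.66811956  0.35231442] 0.02243000057422388 [[0.0271, 0.9996, -0.0038], [0.9995, -0.0272, -0.0151], [-0.0152, -0.0034, -0.9999]]
ferrule 154 199
[ 0.0458 -0.0015 -0.0181]
[ 0.0448 -0.0015 -0.0181]
[ 0.0412 -0.0015 -0.0115]
[[-17. -14. -15. -15. -14. -14. -13. -13. -12. -10.  -9. 140. 142. 141.
  140. 143.]
 [-16. -16. -15. -14. -15. -14. -14. -14. -11. 141. 142. 142. 142. 141.
  141. 141.]
 [-15. -15. -15. -14. -13. -13. 140. 142. 140. 141. 141. 141. 142. 141.
  142. 141.]
 [-15.  -7.  -4.  -3. 141. 141. 142. 141. 141. 140. 140. 142. 142. 142.
  141. 142.]
 [ -6.  -6.  -5.  -3. 141. 140. 140. 142. 141. 141. 142. 141. 142. 141.
  141. 141.]
 [ -7.  -7.  -5.  -2. 141. 142. 141. 141. 141. 141. 141. 140. 140. 141.
  142. 141.]
 [ -7.  -6.  -5.  -3. 142. 142. 140. 140. 141. 141. 141. 141. 141. 140.
   nan 142.]
 [ -7.  -4.  -5.  -3. 141. 141. 141. 141. 141. 140. 141. 142. 140. 142.
  142. 141.]
 [ -6.  -6.  -5.  -2. 141. 141. 141. 141. 142. 140. 142. 140. 141. 141.
  141. 141.]
 [ -7.  -6.  -5.  -3. 142. 140. 142. 140. 141. 141. 142. 142. 141. 141.
  141. 141.]
 [ -8.  -5.  -5.  -3. 141. 141. 142. 141. 141. 141. 140. 141. 141. 141.
  140. 141.]
 [ -7.  -7.  -5.  -2. 141. 141. 141. 142. 141. 141. 140. 142. 141. 142.
  141. 141.]]
4045 lat,slope,up [-0.00109 -0.01612 -0.00177] at X 0.0261 rms 0.00069 X [0.0099 0.0105 0.0392 0.0398]
  up-slope [0.0247 0.0098]
3588 lat,slope,up [-0.00058 -0.01213 -0.00066] at X 0.0515 rms 0.00053 X [0.0436 0.0449 0.0576 0.0579]
  up-slope [-0.0074  0.0181]
```

Run:
```python
from h import *
for nm in('wd','we','wg'):
    T=cloud('wrist',np.load(f'pics/{nm}.npy'),(np.eye(3),np.zeros(3)))
    print(nm,[(r,*(T[r,270:276].mean(0)[[0,2]]*1000).round(1)) for r in range(326,362,3)])
    p=cv2.imread(f'pics/{nm}.png').mean(2).astype(int); print(p[326:362:3,272])
```

```text
wd [(326, np.float64(-11.3), np.float64(-8.7)), (329, np.float64(-13.2), np.float64(-8.1)), (332, np.float64(-14.4), np.float64(-8.5)), (335, np.float64(-16.2), np.float64(-7.9)), (338, np.float64(-17.2), np.float64(-8.5)), (341, np.float64(-17.8), np.float64(-9.6)), (344, np.float64(-18.0), np.float64(-11.1)), (347, np.float64(-18.6), np.float64(-12.2)), (350, np.float64(-19.9), np.float64(-12.4)), (353, np.float64(-21.8), np.float64(-11.8)), (356, np.float64(-23.1), np.float64(-12.0)), (359, np.float64(-24.9), np.float64(-11.6))]
[132 129 130 130 128 120 122 134 139 137 136 136]
we [(326, np.float64(-10.5), np.float64(-9.8)), (329, np.float64(-11.8), np.float64(-10.0)), (332, np.float64(-13.2), np.float64(-10.0)), (335, np.float64(-14.6), np.float64(-10.0)), (338, np.float64(-15.8), np.float64(-10.3)), (341, np.float64(-17.4), np.float64(-10.1)), (344, np.float64(-17.3), np.float64(-12.0)), (347, np.float64(-17.5), np.float64(-13.6)), (350, np.float64(-18.7), np.float64(-13.7)), (353, np.float64(-20.0), np.float64(-13.9)), (356, np.float64(-21.4), np.float64(-14.0)), (359, np.float64(-23.2), np.float64(-13.6))]
[130 127 128 128 129 122 116 119 136 133 134 134]
wg [(326, np.float64(nan), np.float64(nan)), (329, np.float64(-12.2), np.float64(-9.4)), (332, np.float64(-13.4), np.float64(-9.8)), (335, np.float64(-14.8), np.float64(-9.8)), (338, np.float64(-16.2), np.float64(-9.8)), (341, np.float64(-17.6), np.float64(-9.9)), (344, np.float64(-17.8), np.float64(-11.4)), (347, np.float64(-18.0), np.float64(-12.9)), (350, np.float64(-19.3), np.float64(-13.1)), (353, np.float64(-19.9), np.float64(-14.1)), (356, np.float64(-21.5), np.float64(-13.9)), (359, np.float64(-22.9), np.float64(-13.9))]
[129 127 128 128 126 121 114 119 135 134 133 133]
```

Emit:
apply_moves --pt "0.005 0 0 0 0 0" --pt "0.01 0 0 0 0 0" --pt "0.015 0 0 0 0 0" --pt "0.02 -0.0002 0 0 0 0" --pt "0.025 -0.0002 0 0 0 0" --pt "0.031 -0.0003 0 0 0 0" --pt "0.031 -0.0003 0 0 0 0" --pt "0.031 -0.0003 0 0 0 0"

```text
clock: 16.25
tool_pos: [0.5821, 0.1028, 0.1407]
eef_rot: [[0.027, 1.0, -0.003], [1.0, -0.027, -0.014], [-0.014, -0.003, -1.0]]
wrist_force: [-4.3, 0.1, 1.1]
opening: 0.0226
grasp_force: 88.6
```

```bash
cat > dep.py <<'E'
from h import *
import sys
nm=sys.argv[1]
s,p,P=look(nm); print(s['tool_pos'],s['clock'],s['wrist_force'],s['torque'],s['eef_rot'].round(4).tolist())
T=cloud('wrist',np.load(f'pics/{nm}.npy'),(np.eye(3),np.zeros(3)))
g=p.mean(2); k=[r for r in range(120,310) if g[r,272]<80 and g[r+1,272]<80];k=[r for r in k if r-k[0]<75]
for c in(266,272,278): print([(r,*(T[r,c,[0,2]]*1000).round(1)) for r in range(k[-1]-4,k[-1]+6,2)])
print('collar',[(r,*(T[r,270:276].mean(0)[[0,2]]*1000).round(1)) for r in range(338,354,3)])
# hole / button on the pole: bright/dark spot on +x flank, 40 mm in from the rim
xr=T[k[-1]-1,272,0]; print('rim X',xr)
m=(abs(T[...,0]-xr-.040)<.010)&(T[...,2]<.01)&(T[...,1]>.0)
v,u=np.nonzero(m); 
if len(v):
    a,b,c,d=v.min(),v.max(),u.min(),u.max(); print(a,b,c,d); print(g[a:b:2,max(c,u.max()-26):d+6:2].astype(int)); print((T[a:b:2,max(c,u.max()-26):d+6:2,2]*1000).round(0))
E
python3 dep.py wh
```

```text
[0.58214731 0.10276576 0.14070552] 16.25 [-4.27612879  0.11368305  1.0673822 ] [0.08287964 0.79202486 0.41578437] [[0.0272, 0.9996, -0.0031], [0.9995, -0.0273, -0.0137], [-0.0137, -0.0027, -0.9999]]
[(239, np.float64(30.1), np.float64(-17.5)), (241, np.float64(29.4), np.float64(-17.8)), (243, np.float64(28.9), np.float64(-18.3)), (245, np.float64(24.5), np.float64(-9.8)), (247, np.float64(23.7), np.float64(-9.7))]
[(239, np.float64(30.3), np.float64(-18.1)), (241, np.float64(29.5), np.float64(-18.0)), (243, np.float64(28.4), np.float64(-17.0)), (245, np.float64(28.1), np.float64(-18.1)), (247, np.float64(23.7), np.float64(-9.7))]
[(239, np.float64(30.4), np.float64(-18.2)), (241, np.float64(29.1), np.float64(-16.8)), (243, np.float64(28.3), np.float64(-16.9)), (245, np.float64(25.1), np.float64(-11.0)), (247, np.float64(24.1), np.float64(-10.5))]
collar [(338, np.float64(-16.2), np.float64(-9.8)), (341, np.float64(-17.4), np.float64(-10.1)), (344, np.float64(-17.8), np.float64(-11.5)), (347, np.float64(-18.0), np.float64(-13.0)), (350, np.float64(-18.9), np.float64(-13.6)), (353, np.
[... 4395 characters left out ...]
. 140.
  139. 140.]
 [-15. -14. -14. -14. -14. -12. -10. -10. -12.  -8.  -2.  -4.  -3. 141.
  140. 139.]
 [-15. -14. -14. -14. -12. -12. -13. -12. -10.  -9.  -9.  -6.  -5. 140.
  141. 140.]
 [-15. -15. -13. -12. -13. -12. -13. -10. -10.  -9.  -9.  -8.  -5. 140.
  140. 140.]
 [-16. -14. -14. -15. -13. -12. -12. -12. -11. -10. -10.  -7.  -6. 139.
  141. 141.]
 [-14. -15. -14. -13. -13. -13. -12. -11. -10. -10.  -7.  -7.  -6. 141.
  141. 140.]
 [-15. -15. -14. -14. -13. -14. -11. -11. -11. -10.  -9.  -7.  -4. 140.
  140. 140.]
 [-15. -14. -13. -13. -13. -12. -11. -11. -11.  -8.  -8.  -6.  -6. 140.
  141. 140.]
 [-14. -13. -14. -14. -13. -12. -12. -11. -11. -10.  -9.  -7.  -5. 141.
  141. 141.]]
```

The hole is visible on the flank (rows ~109–138), its centre about 23° up, and the rim-to-collar distance is 46.1 mm, so the depth is right. Now I turn the head by feel.

Emit:
apply_moves --pt "0 -0.0003 0 -0.02 0 0" --pt "0 -0.0005 0 -0.04 0 0" --pt "0 -0.0008 0 -0.06 0 0" --pt "0 -0.001 0 -0.08 0 0" --pt "0 -0.001 0 -0.08 0 0"

```text
clock: 16.72
tool_pos: [0.5816, 0.1027, 0.1408]
eef_rot: [[0.028, 0.968, 0.25], [1.0, -0.024, -0.02], [-0.013, 0.251, -0.968]]
wrist_force: [-1.6, 0.6, 0.5]
opening: 0.0226
grasp_force: 88.9
```

Emit:
apply_moves --pt "0 -0.0001 0 -0.008 0 0" --pt "0 -0.0002 0 -0.016 0 0" --pt "0 -0.0003 0 -0.024 0 0" --pt "0 -0.0003 0 -0.024 0 0"

```text
clock: 17.05
tool_pos: [0.5823, 0.1025, 0.1408]
eef_rot: [[0.029, 0.947, 0.32], [0.999, -0.023, -0.022], [-0.014, 0.32, -0.947]]
wrist_force: [-1.5, -0.0, -0.3]
opening: 0.0228
grasp_force: 88.8
```

```bash
cat > hole.py <<'E'
from h import *
import sys
nm=sys.argv[1]
s,p,P=look(nm); print(s['tool_pos'],s['clock'],s['wrist_force'],s['torque'],s['eef_rot'].round(3).tolist())
R=s['eef_rot'];t=s['tool_pos']
# points near the hole in world coords relative to pole axis
ax=lambda y:.5825+.0176*(y-.131)
Q=P-np.stack([ax(P[...,1]),0*P[...,0],0*P[...,0]+.1395],-1)
rad=np.hypot(Q[...,0],Q[...,2])*1000; ang=np.degrees(np.arctan2(Q[...,2],Q[...,0]))
m=(rad<24)&(P[...,1]>.155)&(P[...,1]<.19)
for a in range(0,70,5):
    row=[]
    for y in np.arange(.158,.186,.002):
        k=m&(ang>=a)&(ang<a+5)&(abs(P[...,1]-y)<.001); row.append(f"{np.median(rad[k]):5.1f}" if k.sum()>1 else '  .  ')
    print(a,' '.join(row))
E
python3 hole.py wi
```

```text
[0.58228042 0.10246831 0.14081966] 17.05 [-1.49079813 -0.01273706 -0.32350654] [0.11802099 0.29171441 0.05895048] [[0.029, 0.947, 0.32], [0.999, -0.023, -0.022], [-0.014, 0.32, -0.947]]
0   .     .     .     .     .     .     .     .     .     .     .     .     .     .  
5   .     .     .     .     .     .     .     .     .     .     .     .     .     .  
10   .     .     .     .     .     .     .     .     .     .     .     .     .     .  
15   .     .     .     .     .     .     .     .    16.7   .     .     .     .     .  
20   .     .     .     .     .    17.0  17.8   .    16.4   .     .     .     .     .  
25   .     .     .     .     .    16.3  16.6  17.2  16.8   .     .     .     .    15.7
30   .    15.7  15.8  15.8   .    16.0  16.3  16.3   .    15.8  15.8  15.6   .    15.8
35  15.9  15.8  15.6  15.8  15.8   .     .     .     .    15.7  15.8  15.7  15.8  15.6
40  15.8  15.8  15.8  15.8  15.8  15.6  15.5  15.6  15.8  15.7  15.8  15.7  15.8  15.6
45  15.9  15.8  15.8  15.7  15.7  15.8  15.8  15.8  15.9  15.7  15.5  15.8  15.7  15.6
50  15.8  15.9  15.8  15.9  15.8  15.8  15.9  15.7  15.8  15.7  15.7  15.8  15.8  15.8
55  15.9  15.8  15.9  15.9  15.8  15.8  15.7  15.9  16.1  15.8  15.8  15.6  15.8  15.7
60  15.9  16.0  15.7  16.1  15.9  16.1  16.0  16.0  16.0  16.1  15.8  15.7  15.8  15.8
65  15.9  15.8  15.8  16.2  16.1  15.8  15.8  15.9  15.9  15.8  15.8  15.7  15.9  16.0
```

It looks popped: surface at radius 16.5–17.8 mm inside the hole at y≈168–174 mm. I'll confirm with a gentle turn and a pull.

Emit:
apply_moves --pt "0 0 0 -0.015 0 0" --pt "0 -0.0003 0 -0.03 0 0" --pt "0 -0.0004 0 -0.04 0 0" --pt "0 -0.0004 0 -0.04 0 0"

```text
clock: 17.43
tool_pos: [0.5821, 0.1023, 0.1408]
eef_rot: [[0.028, 0.899, 0.436], [0.999, -0.019, -0.025], [-0.014, 0.437, -0.9]]
wrist_force: [-0.8, 0.4, -1.0]
opening: 0.0223
grasp_force: 89.0
```

```bash
python3 hole.py wj
```

```text
[0.58205439 0.10233738 0.1407826 ] 17.4333 [-0.78210481  0.36878312 -0.96195269] [0.08205243 0.32448847 0.04746519] [[0.028, 0.899, 0.436], [0.999, -0.019, -0.025], [-0.014, 0.437, -0.9]]
0   .     .     .     .     .     .     .     .     .     .     .     .     .     .  
5   .     .     .     .     .     .     .     .     .     .     .     .     .     .  
10   .     .     .     .     .     .     .     .     .     .     .     .     .     .  
15   .     .     .     .     .     .     .     .     .     .     .     .     .     .  
20   .     .     .     .     .     .     .     .     .     .     .     .     .     .  
25   .     .     .     .     .    16.8   .     .    17.0   .     .     .     .     .  
30   .     .     .    15.8  15.8  16.8  17.0  18.0  16.5   .     .     .     .    15.8
35   .     .     .    15.8  15.9  16.4  16.7  16.9  16.7  15.8  15.7   .     .    15.8
40  15.9  15.8  15.8  15.7  15.8  15.9  16.0  16.0  15.7  15.9  15.6  15.8  15.8  15.7
45  15.8  15.8  15.7  15.7  15.8  15.9  15.8  15.8  15.9  15.9  15.7  15.7  15.6  15.8
50  15.9  15.7  15.8  15.8  15.7  15.7  15.7  15.7  15.9  15.8  15.8  15.7  15.7  15.6
55  15.9  16.0  15.7  15.9  16.0  16.0  15.9  15.8  15.8  16.1  16.0  15.8  15.9  15.7
60  15.9  16.0  16.0  16.0  15.9  15.8  15.8  16.0  16.0  16.0  15.8  15.9  15.9  15.9
65  15.9  15.9  16.0  15.9  16.1  15.9  15.9  15.9  15.9  15.9  16.1  16.1  15.9  16.0
```

Emit:
apply_moves --pt "0 0.0002 0 0.016 0 0" --pt "0 0.0002 0 0.016 0 0" --pt "-0.003 0.0002 0 0.016 0 0" --pt "-0.006 0.0002 0 0.016 0 0" --pt "-0.006 0.0002 0 0.016 0 0"

```text
clock: 17.9
tool_pos: [0.5827, 0.0998, 0.1414]
eef_rot: [[0.028, 0.919, 0.392], [1.0, -0.021, -0.023], [-0.013, 0.393, -0.92]]
wrist_force: [1.5, 5.1, -0.7]
opening: 0.0223
grasp_force: 89.0
```

Emit:
apply_moves --pt "-0.002 0 0 0 0 0" --pt "-0.003 0 0 0 0 0" --pt "-0.003 0 0 0 0 0"

```text
clock: 18.15
tool_pos: [0.5826, 0.0994, 0.1415]
eef_rot: [[0.028, 0.919, 0.393], [1.0, -0.021, -0.021], [-0.011, 0.393, -0.919]]
wrist_force: [1.8, 8.9, -2.4]
opening: 0.0223
grasp_force: 88.9
```

```bash
python3 hole.py wk; python3 dep.py wl | head -6
```

```text
[0.58260363 0.09941432 0.1415376 ] 18.15 [ 1.79349758  8.87406841 -2.43729587] [1.32430725 0.11735322 0.64323089] [[0.028, 0.919, 0.393], [1.0, -0.021, -0.021], [-0.011, 0.393, -0.919]]
0   .     .     .     .     .     .     .     .     .     .     .     .     .     .  
5   .     .     .     .     .     .     .     .     .     .     .     .     .     .  
10   .     .     .     .     .     .     .     .     .     .     .     .     .     .  
15   .     .     .     .     .     .     .     .     .     .     .     .     .     .  
20   .     .     .     .     .     .     .    17.9   .     .     .     .     .     .  
25   .     .     .    16.8  17.4   .    18.2  16.8   .     .     .     .     .     .  
30  15.9   .     .    16.3  17.4  17.4  17.2  17.1   .     .     .    15.8  15.7   .  
35  15.9  15.9  15.9  15.7  16.5  17.0  16.7   .     .    15.7  15.6  15.7  15.7  15.8
40  15.8  15.8  15.7  15.8  15.8  15.8   .    15.7  15.8  15.6  15.6  15.7  15.6  15.8
45  15.7  15.9  15.9  15.7  15.8  15.9  15.8  15.8  15.7  15.8  15.8  15.7  15.9  15.8
50  15.9  15.8  15.8  15.7  15.8  15.8  15.8  
[... 764 characters left out ...]
(231, np.float64(32.8), np.float64(-16.9)), (233, np.float64(32.6), np.float64(-18.4)), (235, np.float64(31.0), np.float64(-16.2)), (237, np.float64(28.1), np.float64(-10.8))]
[(229, np.float64(33.6), np.float64(-17.1)), (231, np.float64(33.3), np.float64(-18.2)), (233, np.float64(32.2), np.float64(-17.4)), (235, np.float64(31.2), np.float64(-16.7)), (237, np.float64(27.7), np.float64(-9.7))]
collar [(338, np.float64(-16.0), np.float64(-10.2)), (341, np.float64(-17.3), np.float64(-10.3)), (344, np.float64(-17.5), np.float64(-11.8)), (347, np.float64(-17.6), np.float64(-13.4)), (350, np.float64(-18.8), np.float64(-13.7)), (353, np.float64(-19.7), np.float64(-14.3))]
rim X 0.032539575951439574
```

The pull is blocked by the button in the hole (button at radius 18.2 mm), so it's locked. Recentre, let go, and retreat along the tool axis.

Emit:
apply_moves --pt "0.003 0 0 0 0 0" --pt "0.0062 0 0 0 0 0" --pt "0.0062 0 0 0 0 0"

```text
clock: 18.5
tool_pos: [0.5823, 0.1007, 0.1411]
eef_rot: [[0.028, 0.92, 0.391], [0.999, -0.02, -0.025], [-0.015, 0.391, -0.92]]
wrist_force: [0.4, -0.1, -0.5]
opening: 0.0222
grasp_force: 88.8
```

Emit:
apply_moves --pt "0 0 0 0 0 0" --pt "0 0 0 0 0 0" --pt "0 0 0 0 0 0" --pt "0 0 0 0 0 0" --pt "0 0 0 0 0 0" --grip 0.2

```text
clock: 18.92
tool_pos: [0.5825, 0.1007, 0.1414]
eef_rot: [[0.028, 0.92, 0.391], [0.999, -0.02, -0.025], [-0.015, 0.392, -0.92]]
wrist_force: [0.1, 0.4, 0.4]
opening: 0.0678
grasp_force: 0.0
```

Emit:
apply_moves --pt "0 0 -0.04 0 0 0" --pt "0 0 -0.08 0 0 0" --pt "0 0 -0.12 0 0 0" --pt "0 0 -0.16 0 0 0" --pt "0 0 -0.2 0 0 0" --pt "0 0 -0.24 0 0 0" --pt "0 0 -0.24 0 0 0" --pt "0 0 -0.24 0 0 0"

```text
clock: 19.58
tool_pos: [0.5361, 0.1038, 0.253]
eef_rot: [[0.028, 0.919, 0.394], [1.0, -0.02, -0.024], [-0.014, 0.394, -0.919]]
wrist_force: [-0.1, 0.1, 0.1]
opening: 0.0682
grasp_force: 0.0
```

```bash
python3 hole.py wm
```

```text
[0.53607106 0.10380812 0.25299492] 19.5833 [-0.09795898  0.09589323  0.07045649] [-0.01361492  0.1690371  -0.04213939] [[0.028, 0.919, 0.394], [1.0, -0.02, -0.024], [-0.014, 0.394, -0.919]]
0   .     .     .     .     .     .     .     .     .     .     .     .     .     .  
5   .     .     .     .     .     .     .     .     .     .     .     .     .     .  
10   .     .     .     .     .     .     .     .     .     .     .     .     .     .  
15   .     .     .     .     .     .     .     .     .     .     .     .     .     .  
20   .     .     .     .     .     .     .     .     .     .     .     .     .     .  
25   .     .     .     .    16.6   .     .    16.5   .     .     .     .     .     .  
30   .     .     .     .    16.7  16.8  17.7  17.0   .    15.5  15.4  15.4   .     .  
35  15.4   .     .     .     .    16.9  16.5  16.1   .     .     .     .    15.6  15.7
40   .    15.5   .     .    15.4   .     .     .     .    15.5  15.4  15.4   .     .  
45  15.4   .    15.8  15.4   .    15.7  15.7  15.7  15.3  15.5  15.4   .    15.6  15.8
50  15.4   .    15.3  15.6  15.9  15.3  15.2  15.8  15.3  15.9  15.6  15.3   .    15.3
55  15.5  15.5  15.3  15.5  15.7   .    15.9  15.4  15.2  15.6  15.6  15.6  15.7  15.5
60  15.5  15.9  15.5  15.7  15.6  16.1  15.7  15.1   .    15.5  15.8  15.5  15.7  15.3
65  15.8  15.7  15.5  15.4  15.6  15.6  16.0  15.6  15.8  15.7  15.7  15.6  15.4  15.6
```

The button is still through the hole with the hand clear of everything, so I'm handing in.

```bash
python3 -c "
from rig import manip
print(manip.sign_off())"
```

```text
the job is handed in; nothing more can be done
None
```

The boat hook's head is back on its pole and locked: a pull of about 9 N was stopped by the button in the hole, the gripper is clear of everything, and the job was handed in at about 20 s of the 69 s allowed. The first time I let go, the button sprang back out at the rim, so I regripped and pressed it in again.

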